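# Reagent bottles into their spill cups

## Task

Put the four capped reagent bottles that stand loose among the grey spill cups each into a cup of its own: the two large bottles into the two wide cups and the two small bottles into the two narrow cups. Each must stand upright on the cup's floor, wholly inside the rim; keep the bottles upright and set them down, do not drop them. Leave the two open beakers where they are. The fixed row of bottles at the very back of the bench is not meant.

Things in the scene. Friction and masses are not known exactly. Their poses are not given: they have to be found in the camera images.
- large_bottle_a_center (a point): Large round reagent bottle of glass with a blue screw cap, standing upright; body 69 mm across, 128 mm tall, 0.25 to 0.5 kg. Its cap (38 mm across, top 24 mm of the height) is the place to grip from above, from any side, with the fingertips reaching no more than 15 mm below its top: the shoulder under the cap slopes outward. The point is on the axis, half-way up, 64 mm above the foot; z up along the axis.
- small_bottle_a_center (a point): Small round reagent bottle of glass with a red screw cap, standing upright; body 55 mm across, 103 mm tall, 0.14 to 0.26 kg. Its cap (38 mm across, top 24 mm of the height) is the place to grip from above, from any side, with the fingertips reaching no more than 15 mm below its top: the shoulder under the cap slopes outward. The point is on the axis, half-way up, 51.5 mm above the foot; z up along the axis.
- large_bottle_b_center (a point): Large round reagent bottle of glass with a blue screw cap, standing upright; body 69 mm across, 128 mm tall, 0.25 to 0.5 kg. Its cap (38 mm across, top 24 mm of the height) is the place to grip from above, from any side, with the fingertips reaching no more than 15 mm below its top: the shoulder under the cap slopes outward. The point is on the axis, half-way up, 64 mm above the foot; z up along the axis.
- small_bottle_b_center (a point): Small round reagent bottle of glass with a red screw cap, standing upright; body 55 mm across, 103 mm tall, 0.14 to 0.26 kg. Its cap (38 mm across, top 24 mm of the height) is the place to grip from above, from any side, with the fingertips reaching no more than 15 mm below its top: the shoulder under the cap slopes outward. The point is on the axis, half-way up, 51.5 mm above the foot; z up along the axis.
- wide_cup_a_floor (a point): Wide spill cup: shallow round grey plastic saucer with a low upright rim, fixed to the bench; 104 mm across outside, 96 mm inside, rim 16 mm above the bench. The point is the centre of its flat inner floor, 4 mm above the bench; z up.
- narrow_cup_a_floor (a point): Narrow spill cup: shallow round grey plastic saucer with a low upright rim, fixed to the bench; 80 mm across outside, 72 mm inside, rim 16 mm above the bench. The point is the centre of its flat inner floor, 4 mm above the bench; z up.
- wide_cup_b_floor (a point): Wide spill cup: shallow round grey plastic saucer with a low upright rim, fixed to the bench; 104 mm across outside, 96 mm inside, rim 16 mm above the bench. The point is the centre of its flat inner floor, 4 mm above the bench; z up.
- narrow_cup_b_floor (a point): Narrow spill cup: shallow round grey plastic saucer with a low upright rim, fixed to the bench; 80 mm across outside, 72 mm inside, rim 16 mm above the bench. The point is the centre of its flat inner floor, 4 mm above the bench; z up.
- large_beaker_center (a point): Bystander: open glass beaker with blue contents, no cap, 75 mm across, 88 mm tall, loose. The point is on its axis half-way up, 44 mm above the bench.
- small_beaker_center (a point): Bystander: open, empty, clear glass beaker, no cap, 57 mm across, 68 mm tall, loose. The point is on its axis half-way up, 34 mm above the bench.

How it is judged:
At the end, for the whole second after the job is handed in: Each large bottle stands in its own wide cup (axis within 14 mm of its centre), each small one in its own narrow cup (within 10.5 mm), upright within 0.08 rad, feet within about 5 mm of the cup floor, released, at rest; beakers at rest within 20 mm of where they started (((horizontal distance between large_bottle_a_center and wide_cup_a_floor below 0.014 m and horizontal distance between large_bottle_b_center and wide_cup_b_floor below 0.014 m) or (horizontal distance between large_bottle_a_center and wide_cup_b_floor below 0.014 m and horizontal distance between large_bottle_b_center and wide_cup_a_floor below 0.014 m)) and ((horizontal distance between small_bottle_a_center and narrow_cup_a_floor below 0.0105 m and horizontal distance between small_bottle_b_center and narrow_cup_b_floor below 0.0105 m) or (horizontal distance between small_bottle_a_center and narrow_cup_b_floor below 0.0105 m and horizontal distance between small_bottle_b_center and narrow_cup_a_floor below 0.0105 m)) and height (world z) of large_bottle_a_center between 0.063 and 0.073 m and angle between each of large_bottle_a_center, large_bottle_b_center, small_bottle_a_center, small_bottle_b_center's own z axis and vertical below 0.08 rad and linear speed of each of large_bottle_a, large_bottle_b, small_bottle_a, small_bottle_b, large_beaker, small_beaker below 0.02 m/s and angular speed of each of large_bottle_a, large_bottle_b, small_bottle_a, small_bottle_b below 0.2 rad/s and height (world z) of large_bottle_b_center between 0.063 and 0.073 m and height (world z) of small_bottle_a_center between 0.0505 and 0.0605 m and height (world z) of small_bottle_b_center between 0.0505 and 0.0605 m and distance of each of large_beaker_center, small_beaker_center from where it was at the start of the episode below 0.02 m); the robot touches nothing.
It fails at once if a bottle tipped over or carried lying (angle between any of large_bottle_a_center, large_bottle_b_center, small_bottle_a_center, small_bottle_b_center's own z axis and vertical above 0.6 rad).
It fails at once if a bottle let go while its foot is more than 40 mm above the bench ((height (world z) of large_bottle_a_center above 0.104 m and contact force between the fingers and large_bottle_a below 0.05 N) or (height (world z) of large_bottle_b_center above 0.104 m and contact force between the fingers and large_bottle_b below 0.05 N) or (height (world z) of small_bottle_a_center above 0.0915 m and contact force between the fingers and small_bottle_a below 0.05 N) or (height (world z) of small_bottle_b_center above 0.0915 m and contact force between the fingers and small_bottle_b below 0.05 N)).
It fails at once if a beaker pushed more than 20 mm or knocked over ((distance of large_beaker_center from where it was at the start of the episode above 0.02 m or angle between large_beaker_center's own z axis and vertical above 0.4 rad) or (distance of small_beaker_center from where it was at the start of the episode above 0.02 m or angle between small_beaker_center's own z axis and vertical above 0.4 rad)).
It also fails if it takes over 96 s, if anything falls off the work surface, if the arm or the gripper's body presses on something with over 40 N, if the wrist force passes 120 N, or if a joint passes its speed limit or range.

## Robot

A 7-joint arm with a two-finger parallel gripper is mounted at the origin on a cart in front of the work surface, level with it; the furniture and walls round the work are solid. World frame = base frame: x ahead of the robot, y to its left, z up, the work surface at z = 0. Lengths are in m, angles in rad, forces in N, time in s.
With the tool pointing down it reaches from about 0.425 to 1.025 m from the base axis. Payload 9.4 kg.
Tool frame: the origin (TCP) lies between the finger pads; the fingertips stand 11 mm ahead of it and the grasp point (between the pads) lies 8 mm behind it (finger_overhang is the distance from the TCP to the fingertips, in m); z points along the fingers, y is the direction in which the jaws open and shut (so a half turn about z gives the same grasp; the last joint's range is limited). The gripper opens to 93 mm and grips with 3 to 60 N. Pads are 15 mm wide; open, the fingers measure 128 mm over their backs; the gripper's body (75 mm by 188 mm) begins 65 mm behind the grasp point.
Start: joints at [-0.077, 0.599, -0.003, 1.599, 0.002, 0.943, -0.08], TCP at [0.725, -0, 0.204] pointing down, gripper open.
Joint ranges: [-2.57, 2.57], [-0.35, 1.97], [-1.29, 1.29], [0.11, 2.56], [-1.05, 4.19], [0.11, 1.86], [-2.63, 2.63]. Speed limits (rad/s): [2.22, 2.22, 3.01, 3.01, 3.14, 3.14, 3.14].

## Interface

Orientations are given as a rotation vector (axis times angle).
In Python, from station import * gives the robot as it stands.
- The arm moves only by the shell command python3 -m inch 'ROWS' [FORCE]. ROWS is JSON, a list of rows, each an object of numbers: "tx", "ty", "tz": the shift along the world's x, y, z in mm; "rx", "ry", "rz": the turn, a rotation vector about the world's x, y, z in degrees; "grip": the opening in per cent of the stroke, from 0 (shut) to 100 (fully open). A call has 1 to 10 rows; each row is the pose to reach, as a shift and turn from the pose commanded when the call began; what a row does not reach only later rows make up. A row lasts 1/10 s, in which the tool goes at most 50 mm and 8.59 degrees, less where a joint would pass 70% of its speed; a pose out of reach is approached as far as the arm can. A call with a gripper value outside its range is refused whole. The fingers move at their own pace and stop on an object; FORCE is the grip in N (left out, the last holds). Time passes only in rows, so rows that repeat a pose let the fingers close. It gives the time, the measured TCP pose, the force and the opening at its end, in the units of the state.
- get_state(): the state, without advancing time (a new reading comes with each control period).
- read_camera(name): name is "scene" or "side" or "wrist"; returns a dict with "color" (420x560x3 uint8, blue, green, red), "mtx" (3x3 intrinsics, pixels), "rvec" (rotation vector, rad) and "tvec" (3), from world to camera coordinates, as OpenCV has them; the wrist camera has in their place "hand_eye" (4x4, takes a point from camera to tool coordinates, whose origin is the TCP and whose axes are the flange's). Camera axes: x right, y down, z forward; pixel columns grow to the right and rows downward; lengths in m; the calibration is good to about 2 mm. A picture is of the moment at which its call begins: read the wrist's pose just before it. There is no depth.
- job_done(): hands the job in, once; it reports no verdict.
The state is a dict: "clock": time; "joints": joint angles; "joint_velocities": joint speeds; "joint_torque": joint torques, N m; "position": TCP position; "tcp_rot": TCP orientation; "force": force on the tool from outside, world axes, zero at the start; "wrist_torque": the same for the moment, N m; "width": opening from 0.0 (shut) to 1.0 (fully open).
Only numpy, scipy, OpenCV 4.12 (cv2) and the standard library are available. Lean on these libraries where they do the work, as an engineer would, in place of code of your own. Each camera call takes 0.05 s, during which the arm holds its last target.

## Working session

There is one attempt and no reset: what is moved stays moved. The work goes in short steps, Python scripts to look and compute and a shell command to move; the robot and the scene stay as the last step left them, time stands still between calls to the robot, and variables do not carry over. Pictures are saved under pics/ and viewed, and the job is handed in when it is done.

```bash
mkdir -p pics; ls; python3 - <<'E'
from station import *
import cv2,numpy as np
s=get_state();print(s)
for n in("scene","side","wrist"):
    r=read_camera(n);cv2.imwrite(f"pics/{n}0.png",r["color"]);print(n,{k:np.round(np.array(v),4).tolist() for k,v in r.items() if k!="color"})
E
```

```text
pics
{'clock': 0.0, 'joints': array([-0.07668051,  0.60013584, -0.00257249,  1.60009257,  0.00177467,
        0.94288335, -0.07981349]), 'joint_velocities': array([-4.76534007e-05, -1.20812596e-03, -9.76540002e-04, -7.48436370e-04,
       -5.98425132e-04, -4.55056906e-04,  7.57005253e-05]), 'joint_torque': array([ 5.70884713e-04, -7.65060925e+01,  1.49801854e+00, -2.52344084e+01,
       -5.23842021e-02,  1.69115182e-02,  2.08527672e-04]), 'position': array([ 7.24511390e-01, -6.59329842e-06,  2.02765130e-01]), 'tcp_rot': array([-2.22069722e+00, -2.22077434e+00,  1.79455742e-03]), 'force': array([ 0.54443728,  0.26027734, -0.26294257]), 'wrist_torque': array([ 0.04461931, -0.04566035, -0.01767372]), 'width': 1.000294604693204}
scene {'mtx': [[523.9023, 0.0, 277.1078], [0.0, 523.9023, 201.7363], [0.0, 0.0, 1.0]], 'rvec': [0.7056, -2.5626, 1.2199], 'tvec': [0.4761, 0.2402, 1.0556]}
side {'mtx': [[484.5631, 0.0, 282.8524], [0.0, 484.5631, 209.5312], [0.0, 0.0, 1.0]], 'rvec': [0.7634, -2.3839, 1.3087], 'tvec': [0.4633, 0.2545, 0.803]}
wrist {'mtx': [[313.5077, 0.0, 279.595], [0.0, 313.5077, 214.0385], [0.0, 0.0, 1.0]], 'hand_eye': [[-0.0006, -0.956, -0.2933, 0.0824], [1.0, -0.0006, 0.0001, 0.0015], [-0.0003, -0.2933, 0.956, -0.1808], [0.0, 0.0, 0.0, 1.0]]}
```

View pics/scene0.png

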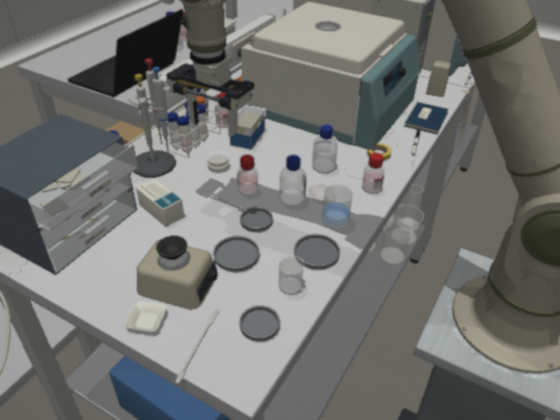

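View pics/side0.png

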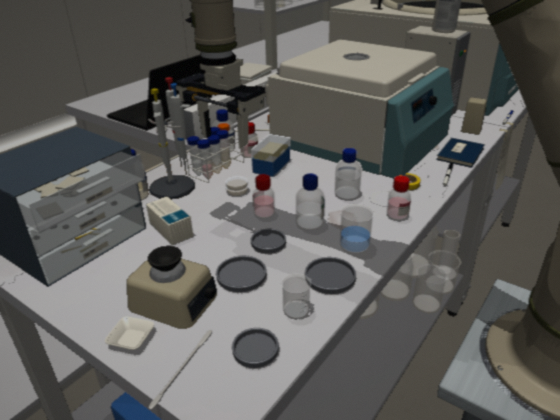

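View pics/wrist0.png

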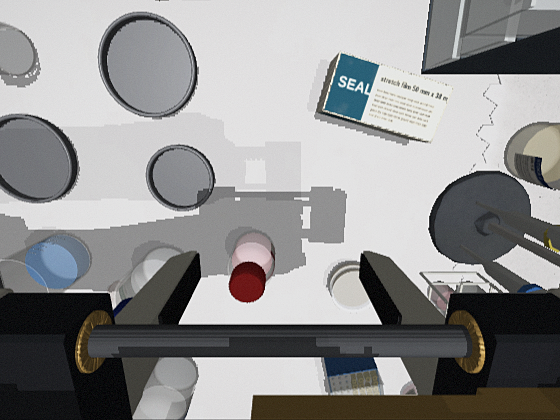

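The scene view shows red caps at about (247,162) and (375,160), and blue caps at about (293,163) and (326,132). The narrow cups are at (256,219) and (260,322), and the wide cups at (236,253) and (316,250). The beakers are at (337,205) and (290,276). I'll measure these next.

```bash
cat > h.py <<'E'
from station import *
import cv2,numpy as np
def cam(n):
    s=get_state() if n=="wrist" else None
    r=read_camera(n)
    if n=="wrist":
        H=np.array(r["hand_eye"]);R=cv2.Rodrigues(np.array(s["tcp_rot"]))[0]
        return r["color"],np.array(r["mtx"]),R@H[:3,:3],R@H[:3,3]+s["position"]
    R=cv2.Rodrigues(np.array(r["rvec"]))[0]
    return r["color"],np.array(r["mtx"]),R.T,-R.T@np.array(r["tvec"]).ravel()
def onplane(c,uv,z):
    _,K,R,o=c
    uv=np.atleast_2d(uv);d=(R@np.linalg.inv(K)@np.c_[uv,np.ones(len(uv))].T).T
    return o+d*((z-o[2])/d[:,2])[:,None]
def caps(img):
    hsv=cv2.cvtColor(img,cv2.COLOR_BGR2HSV);out=[]
    h,s,v=cv2.split(hsv)
    for nm,m in(("blue",(h>112)&(h<128)&(s>190)),("red",((h<6)|(h>174))&(s>180))):
        m=(m&(v>50)).astype(np.uint8)
        n,l,st,ce=cv2.connectedComponentsWithStats(m)
        for i in range(1,n):
            if st[i,4]>40: out.append((nm,ce[i],st[i].tolist()))
    return out
def rings(img,thr=110):
    g=cv2.cvtColor(img,cv2.COLOR_BGR2GRAY);m=(g<thr).astype(np.uint8)
    cs,hi=cv2.findContours(m,cv2.RETR_CCOMP,cv2.CHAIN_APPROX_NONE);out=[]
    for c in cs:
        if 300<cv2.contourArea(c)<30000 and len(c)>40:
            e=cv2.fitEllipse(c);a=np.pi/4*e[1][0]*e[1][1]
            if abs(cv2.contourArea(c)/a-1)<.06: out.append((e,c))
    return out
def circ(p):
    A=np.c_[2*p[:,:2],np.ones(len(p))];x=np.linalg.lstsq(A,(p[:,:2]**2).sum(1),rcond=None)[0]
    return x[:2],np.sqrt(x[2]+x[0]**2+x[1]**2)
E
python3 - <<'E'
from h import *
for n in("scene","side","wrist"):
    c=cam(n);print(n,c[3].round(3))
    for nm,ce,st in caps(c[0]):
        z=(.128 if nm=="blue" else .103)-.012
        print(nm,ce.round(1),st,onplane(c,ce,z)[0].round(4))
    for e,ct in rings(c[0]):
        for z in(.016,): 
            x,r=circ(onplane(c,ct[:,0,:].astype(float),z));
            if .025<r<.065:print("ring",np.round(e[0],1),x.round(4),r.round(4))
E
```

```text
scene [0.08  0.819 0.849]
red [375.5 158.8] [371, 154, 12, 12, 96] [ 0.4174 -0.263   0.091 ]
ring [259.4 323.7] [0.4289 0.2783] 0.0397
ring [259.3 324. ] [0.4285 0.2795] 0.032
ring [236.2 254.1] [0.5751 0.1426] 0.0424
ring [172.3 252.6] [0.7006 0.2121] 0.0466
ring [317.1 251.6] [0.4237 0.0412] 0.0516
ring [255.9 219. ] [0.6012 0.019 ] 0.0427
side [0.043 0.706 0.651]
blue [208.7 136.5] [188, 128, 39, 17, 205] [ 0.9453 -0.167   0.116 ]
blue [349.2 151.6] [344, 149, 11, 6, 59] [ 0.578  -0.2971  0.116 ]
red [250.9 127.4] [249, 123, 5, 10, 47] [ 0.9288 -0.3278  0.091 ]
red [262.6 181.8] [257, 175, 12, 15, 164] [ 0.6915 -0.0822  0.091 ]
red [401.2 182.8] [394, 176, 16, 15, 191] [ 0.417  -0.2626  0.091 ]
ring [255.5 348.3] [0.4282 0.2777] 0.042
ring [330.1 275.7] [0.4242 0.0424] 0.0552
ring [241.3 274.1] [0.5752 0.1413] 0.0552
ring [395.4 289. ] [0.2988 0.0061] 0.0265
wrist [0.726 0.082 0.384]
red [246.7 282.1] [229, 262, 36, 40, 1096] [ 0.6918 -0.082   0.091 ]
```

```bash
python3 - <<'E'
from h import *
tiles=[]
for n in("scene","side"):
    c=cam(n);img=c[0]
    h,s,v=cv2.split(cv2.cvtColor(img,cv2.COLOR_BGR2HSV))
    y0,y1,x0,x1=(110,290,180,420) if n=="scene" else (130,330,190,440)
    m=((h>105)&(h<135)&(s>110)&(v<150)).astype(np.uint8);m[:y0]=0;m[y1:]=0;m[:,:x0]=0;m[:,x1:]=0
    k,l,st,ce=cv2.connectedComponentsWithStats(m)
    for i in range(1,k):
        if st[i,4]>25: print(n,ce[i].round(1),st[i],onplane(c,ce[i],.116)[0].round(4))
    tiles.append(cv2.resize(img[y0:y1,x0:x1],(390,340),interpolation=cv2.INTER_CUBIC))
    # narrow cup b: dark floor
    g=cv2.cvtColor(img,cv2.COLOR_BGR2GRAY)
    for thr in(80,90,100,120):
        for e,ct in rings(img,thr):
            x,r=circ(onplane(c,ct[:,0,:].astype(float),.016))
            if .03<r<.06 and .56<x[0]<.64 and abs(x[1]-.02)<.03: print(n,thr,"ring",np.round(e[0],1),x.round(4),r.round(4))
cv2.imwrite("pics/crop1.png",np.hstack(tiles))
E
```

```text
scene [183.8 119.8] [180 113   9  12  68] [ 0.9256 -0.1295  0.116 ]
scene [325.9 131.1] [320 125  13  13 132] [ 0.5686 -0.2797  0.116 ]
scene [256.7 132.1] [252 126   9  12  31] [ 0.7223 -0.1796  0.116 ]
scene [239.8 140.5] [231 135  20  12 106] [ 0.7377 -0.1222  0.116 ]
scene [293.  162.4] [288 156  11  14 138] [ 0.5726 -0.1077  0.116 ]
scene 100 ring [256.1 219.2] [0.6005 0.0194] 0.0413
scene 100 ring [256.4 220.1] [0.5978 0.0223] 0.031
side [208.8 138.3] [190 130  39  18 369] [ 0.9369 -0.1585  0.116 ]
side [270.4 164.5] [253 149  36  27 381] [ 0.7008 -0.1267  0.116 ]
side [348.8 154.4] [342 148  14  14 172] [ 0.5708 -0.282   0.116 ]
side [310.  181.4] [304 174  13  16 184] [ 0.5742 -0.1097  0.116 ]
side 80 ring [268.1 240.8] [0.6003 0.019 ] 0.0432
side 90 ring [268.  240.6] [0.6011 0.0186] 0.0447
```

View pics/crop1.png

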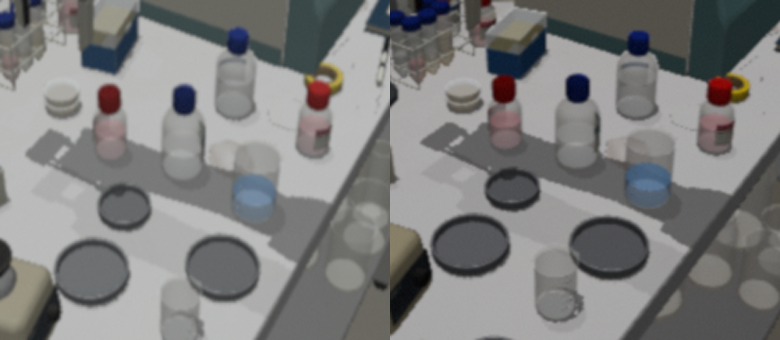

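```bash
python3 - <<'E'
from h import *
c=cam("scene")
for nm,uv,z in(("largebeaker top",(338,193),.088),("largebk base",(336,218),0),("smallbk top",(291,265),.068),("smallbk base",(291,287),0),("box base",(355,141),0),("box base R",(437,73),0),("box base L",(247,110),0)):
    print(nm,onplane(c,uv,z)[0].round(3))
c=cam("side")
for nm,uv,z in(("largebeaker top",(357,215),.088),("largebk base",(354,243),0),("smallbk top",(297,284),.068),("smallbk base",(297,309),0),("box base",(386,166),0)):
    print(nm,onplane(c,uv,z)[0].round(3))
E
```

```text
largebeaker top [ 0.44  -0.089  0.088]
largebk base [ 0.443 -0.101  0.   ]
smallbk top [0.43  0.154 0.068]
smallbk base [0.428 0.152 0.   ]
box base [ 0.546 -0.449  0.   ]
box base R [ 0.477 -1.033  0.   ]
box base L [ 0.923 -0.436  0.   ]
largebeaker top [ 0.437 -0.084  0.088]
largebk base [ 0.447 -0.101  0.   ]
smallbk top [0.429 0.153 0.068]
smallbk base [0.433 0.148 0.   ]
box base [ 0.557 -0.489  0.   ]
```

```bash
python3 -m inch '[{"tx":-25,"ty":-18,"grip":70},{"tx":-65,"ty":-47,"grip":70},{"tx":-105,"ty":-76,"grip":70},{"tx":-138,"ty":-100,"grip":70},{"tx":-152,"ty":-109,"grip":70},{"tx":-152,"ty":-109,"grip":70},{"tx":-152,"ty":-109,"grip":70}]' 30
```

```text
schema error: expected keys tx, ty, tz, rx, ry, rz, grip
```

```bash
python3 -m inch '[{"tx":-25,"ty":-18,"tz":0,"rx":0,"ry":0,"rz":0,"grip":70},{"tx":-65,"ty":-47,"tz":0,"rx":0,"ry":0,"rz":0,"grip":70},{"tx":-105,"ty":-76,"tz":0,"rx":0,"ry":0,"rz":0,"grip":70},{"tx":-138,"ty":-100,"tz":0,"rx":0,"ry":0,"rz":0,"grip":70},{"tx":-152,"ty":-109,"tz":0,"rx":0,"ry":0,"rz":0,"grip":70},{"tx":-152,"ty":-109,"tz":0,"rx":0,"ry":0,"rz":0,"grip":70},{"tx":-152,"ty":-109,"tz":0,"rx":0,"ry":0,"rz":0,"grip":70}]' 30
python3 - <<'E'
from h import *
c=cam("wrist");cv2.imwrite("pics/w1.png",c[0])
print(get_state()["position"],get_state()["width"])
E
```

```text
clock: 1.2
position: [0.5742, -0.1083, 0.204]
tcp_rot: [2.22, 2.221, 0.002]
force: [-0.3, 0.1, 1.0]
width: 0.699
[ 0.57454409 -0.1078312   0.20380673] 0.7001379358814007
```

View pics/w1.png

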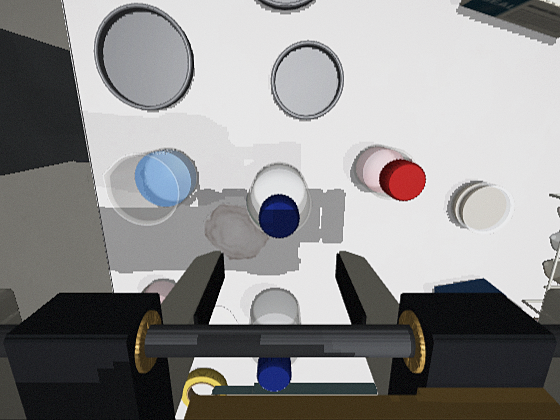

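The wrist view shows the nearer blue cap at (279,216), which should be bottle 1. The other blue cap is partly hidden at (274,372), the red one is at (402,180), and the narrow cup is at (307,78).

```bash
python3 - <<'E'
from h import *
c=cam("wrist");g=c[0]
print(onplane(c,(279,216),.126),onplane(c,(402,180),.101),onplane(c,(274,372),.120))
for thr in (110,130,150):
  for e,ct in rings(g,thr):
    x,r=circ(onplane(c,ct[:,0,:].astype(float),.016))
    if .03<r<.06: print(thr,np.round(e[0],1),x.round(4),r.round(4))
s=get_state();_,K,R,o=c
for z in(.128,.115):
    p=K@(R.T@(np.array([*s["position"][:2],z])-o));print(p[:2]/p[2])
E
```

```text
[[ 0.57566212 -0.10649744  0.126     ]] [[ 0.68836886 -0.07972658  0.101     ]] [[ 0.57047784 -0.27900599  0.12      ]]
130 [144.3  57.8] [0.4319 0.0335] 0.0506
130 [145.6  59.6] [0.433 0.032] 0.0462
150 [306.5  81. ] [0.6056 0.0116] 0.0395
150 [305.8  81.6] [0.6049 0.0114] 0.0343
150 [143.6  57.4] [0.4315 0.0337] 0.0523
150 [146.7  59.5] [0.4348 0.0322] 0.0436
[277.73230763 217.9602763 ]
[277.79070563 213.554578  ]
```

The two cameras disagree on the cups by about 8 mm. The oblique outline mixes the rim with the foot, so z=16 mm is the wrong plane for it. I'll recompute at mid-height.

```bash
python3 - <<'E'
from h import *
for n,ths in(("scene",(90,100,110)),("side",(80,100,110)),("wrist",(130,150))):
    c=cam(n)
    for t in ths:
        for e,ct in rings(c[0],t):
            x,r=circ(onplane(c,ct[:,0,:].astype(float),.008))
            if .035<r<.06: print(n,t,np.round(e[0],1),x.round(4),r.round(4))
E
```

```text
scene 90 [171.5 247.5] [0.718  0.1951] 0.0362
scene 110 [259.5 323.7] [0.4323 0.273 ] 0.0402
scene 110 [236.4 253.3] [0.5807 0.1338] 0.0396
scene 110 [172.3 252.6] [0.7066 0.2063] 0.0472
scene 110 [256.2 219.6] [0.6041 0.013 ] 0.0414
side 80 [255.4 348.3] [0.4331 0.2725] 0.0409
side 100 [255.4 348.3] [0.433  0.2725] 0.0421
side 100 [330.6 275.8] [0.4277 0.0333] 0.0544
side 100 [241.2 274.2] [0.5819 0.1344] 0.0553
side 100 [268.1 241.3] [0.6059 0.0121] 0.044
side 100 [441.1 277.5] [ 0.2415 -0.0876] 0.0372
side 110 [255.5 348.3] [0.433  0.2723] 0.0425
side 110 [330.2 275.7] [0.4287 0.0339] 0.0557
side 110 [241.3 274.1] [0.5819 0.1342] 0.0558
side 110 [268.2 241.3] [0.6057 0.012 ] 0.0446
wrist 130 [145.2  57.3] [0.4294 0.0353] 0.0521
wrist 130 [146.4  58.3] [0.4303 0.0347] 0.0473
wrist 150 [307.1  80.8] [0.6061 0.0126] 0.0404
wrist 150 [306.6  81.6] [0.6055 0.0122] 0.0351
wrist 150 [144.4  57.2] [0.4285 0.0351] 0.0533
wrist 150 [148.3  59.8] [0.4329 0.0329] 0.044
```

```bash
python3 -m inch '[{"tx":0,"ty":0,"tz":-20,"rx":0,"ry":0,"rz":0,"grip":70},{"tx":0,"ty":0,"tz":-45,"rx":0,"ry":0,"rz":0,"grip":70},{"tx":0,"ty":0,"tz":-65,"rx":0,"ry":0,"rz":0,"grip":70},{"tx":0,"ty":0,"tz":-76,"rx":0,"ry":0,"rz":0,"grip":70},{"tx":0,"ty":0,"tz":-78,"rx":0,"ry":0,"rz":0,"grip":70},{"tx":0,"ty":0,"tz":-78,"rx":0,"ry":0,"rz":0,"grip":70}]' 30
```

```text
clock: 2.05
position: [0.5733, -0.1088, 0.1257]
tcp_rot: [-2.221, -2.222, 0.0]
force: [0.9, 0.4, 0.3]
width: 0.697
```

```bash
python3 -m inch '[{"tx":0,"ty":0,"tz":0,"rx":0,"ry":0,"rz":0,"grip":20},{"tx":0,"ty":0,"tz":0,"rx":0,"ry":0,"rz":0,"grip":20},{"tx":0,"ty":0,"tz":0,"rx":0,"ry":0,"rz":0,"grip":20},{"tx":0,"ty":0,"tz":0,"rx":0,"ry":0,"rz":0,"grip":20},{"tx":0,"ty":0,"tz":0,"rx":0,"ry":0,"rz":0,"grip":20},{"tx":0,"ty":0,"tz":0,"rx":0,"ry":0,"rz":0,"grip":20}]' 40
```

```text
clock: 2.65
position: [0.573, -0.109, 0.1257]
tcp_rot: [2.221, 2.221, 0.0]
force: [0.4, 0.2, 0.7]
width: 0.237
```

An opening of 0.237 (22 mm) is less than the cap's 38 mm, so something is off. I'll look.

```bash
python3 - <<'E'
from h import *
c=cam("wrist");d=cam("side")
cv2.imwrite("pics/w2.png",np.hstack([cv2.resize(c[0][150:420],(400,270*400//560)) ,np.zeros((192,2,3),np.uint8),cv2.resize(d[0][100:300,180:480],(390,192))]))
s=get_state();print(s["position"],s["width"],s["force"])
E
```

```text
[ 0.57298432 -0.1090079   0.12563612] 0.20621777483639764 [-0.40411668  0.3502975  -0.59003505]
```

View pics/w2.png

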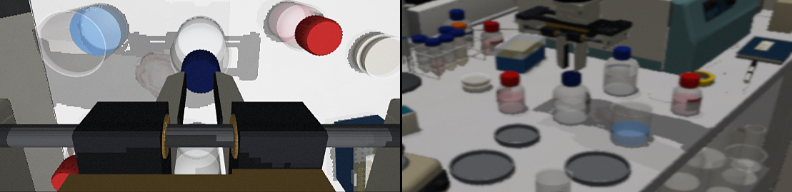

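```bash
python3 - <<'E'
from h import *
c=cam("wrist");d=cam("side");e=cam("scene")
a=cv2.resize(c[0][200:380,180:380],(400,360),interpolation=cv2.INTER_CUBIC)
b=cv2.resize(d[0][120:240,250:370],(360,360),interpolation=cv2.INTER_CUBIC)
cv2.imwrite("pics/w3.png",np.hstack([a,b]))
for n in(d,e):
  for p in((.573,-.109,.115),(.573,-.109,.128)):
    q=n[1]@(n[2].T@(np.array(p)-n[3]));print(q[:2]/q[2])
print([ (k[0],k[1].round(1)) for k in caps(c[0])])
E
```

```text
[310.24631951 182.01485342]
[310.31047375 176.99033332]
[293.0810241  162.45052315]
[293.23928972 158.04245554]
[('blue', array([279.4, 254.3])), ('red', array([446.1, 199.1])), ('red', array([ 94.2, 387.7]))]
```

View pics/w3.png

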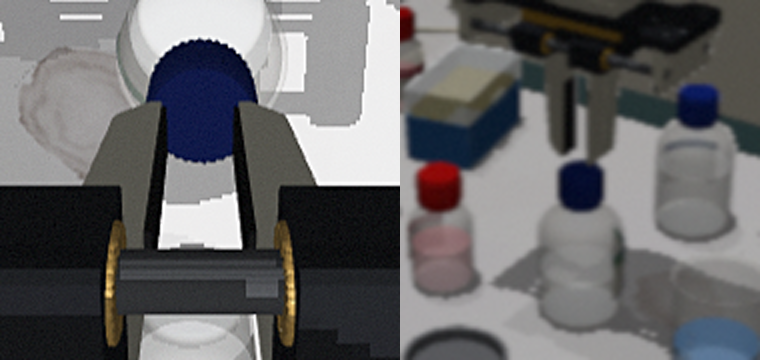

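```bash
python3 -m inch '[{"tx":0,"ty":0,"tz":0,"rx":0,"ry":0,"rz":0,"grip":70},{"tx":0,"ty":0,"tz":0,"rx":0,"ry":0,"rz":0,"grip":70},{"tx":0,"ty":0,"tz":0,"rx":0,"ry":0,"rz":0,"grip":70},{"tx":0,"ty":0,"tz":0,"rx":0,"ry":0,"rz":0,"grip":70},{"tx":0,"ty":0,"tz":0,"rx":0,"ry":0,"rz":0,"grip":70},{"tx":0,"ty":0,"tz":0,"rx":0,"ry":0,"rz":0,"grip":70}]' 40
python3 - <<'E'
from h import *
d=cam("side");e=cam("scene")
b=cv2.resize(d[0][120:220,260:360],(400,400),interpolation=cv2.INTER_CUBIC)
a=cv2.resize(e[0][100:200,243:343],(400,400),interpolation=cv2.INTER_CUBIC)
cv2.imwrite("pics/w4.png",np.hstack([a,b]))
for n in(e,d):
  for p in((.573-.0325,-.109,.115),(.573+.0325,-.109,.115),(.573-.0325,-.109,.140),(.573+.0325,-.109,.140)):
    q=n[1]@(n[2].T@(np.array(p)-n[3]));q=q[:2]/q[2];print(p,(q-((243,100) if n is e else (260,120)))*4+((0,0) if n is e else(400,0)))
E
```

```text
clock: 3.5
position: [0.573, -0.109, 0.1256]
tcp_rot: [2.221, 2.221, -0.0]
force: [0.2, 0.6, -0.1]
width: 0.659
(0.5405, -0.109, 0.115) [247.32859376 265.89341339]
(0.6054999999999999, -0.109, 0.115) [154.23720424 234.02490087]
(0.5405, -0.109, 0.14) [249.1606436  231.64102977]
(0.6054999999999999, -0.109, 0.14) [154.87804296 200.05407766]
(0.5405, -0.109, 0.115) [649.32646019 263.75738444]
(0.6054999999999999, -0.109, 0.115) [554.06350049 232.82237027]
(0.5405, -0.109, 0.14) [650.42709541 224.48019482]
(0.6054999999999999, -0.109, 0.14) [553.99056644 194.34178132]
```

View pics/w4.png

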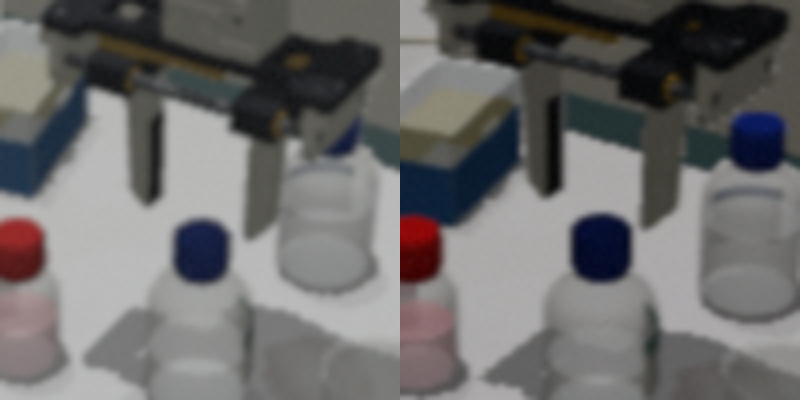

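The pictures put the fingertips at z≈0.140 m, level with or just above the cap top. They are about 25 mm higher than the TCP reading plus the stated overhang implies, which is why the grip closed on air. I'll go 23 mm lower and retry gently.

```bash
python3 -m inch '[{"tx":0,"ty":0,"tz":-8,"rx":0,"ry":0,"rz":0,"grip":70},{"tx":0,"ty":0,"tz":-16,"rx":0,"ry":0,"rz":0,"grip":70},{"tx":0,"ty":0,"tz":-23,"rx":0,"ry":0,"rz":0,"grip":70},{"tx":0,"ty":0,"tz":-23,"rx":0,"ry":0,"rz":0,"grip":70},{"tx":0,"ty":0,"tz":-23,"rx":0,"ry":0,"rz":0,"grip":30},{"tx":0,"ty":0,"tz":-23,"rx":0,"ry":0,"rz":0,"grip":30},{"tx":0,"ty":0,"tz":-23,"rx":0,"ry":0,"rz":0,"grip":30},{"tx":0,"ty":0,"tz":-23,"rx":0,"ry":0,"rz":0,"grip":30},{"tx":0,"ty":0,"tz":-23,"rx":0,"ry":0,"rz":0,"grip":30},{"tx":0,"ty":0,"tz":-23,"rx":0,"ry":0,"rz":0,"grip":30}]' 20
python3 - <<'E'
from h import *
c=cam("wrist");d=cam("side");e=cam("scene")
b=cv2.resize(d[0][120:220,260:360],(400,400),interpolation=cv2.INTER_CUBIC)
a=cv2.resize(e[0][100:200,243:343],(400,400),interpolation=cv2.INTER_CUBIC)
cv2.imwrite("pics/w5.png",np.hstack([a,b]))
s=get_state();print(s["position"],s["width"],s["force"])
E
```

```text
clock: 4.6
position: [0.5734, -0.109, 0.1029]
tcp_rot: [2.221, 2.221, 0.001]
force: [0.9, 0.0, 0.5]
width: 0.37
[ 0.57334749 -0.10901753  0.1028346 ] 0.372348570025667 [1.48558576 0.22509596 2.02961187]
```

View pics/w5.png

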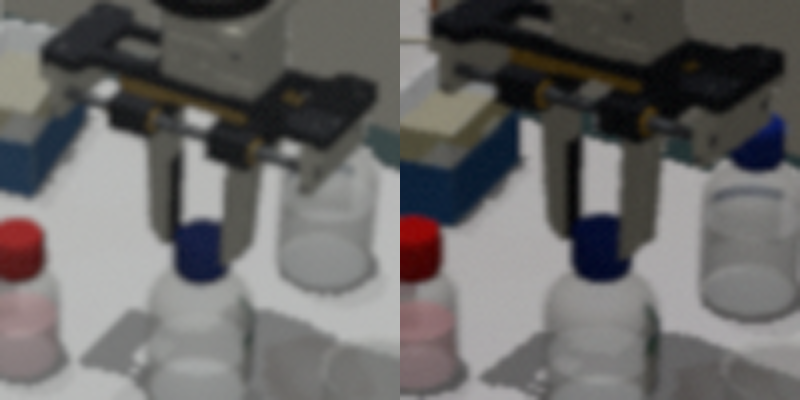

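The fingers are now on the cap and stopped at an opening of 0.37. I'll raise the grip force and try a small lift.

```bash
python3 -m inch '[{"tx":0,"ty":0,"tz":0,"rx":0,"ry":0,"rz":0,"grip":20},{"tx":0,"ty":0,"tz":0,"rx":0,"ry":0,"rz":0,"grip":20},{"tx":0,"ty":0,"tz":4,"rx":0,"ry":0,"rz":0,"grip":20},{"tx":0,"ty":0,"tz":10,"rx":0,"ry":0,"rz":0,"grip":20},{"tx":0,"ty":0,"tz":15,"rx":0,"ry":0,"rz":0,"grip":20},{"tx":0,"ty":0,"tz":15,"rx":0,"ry":0,"rz":0,"grip":20},{"tx":0,"ty":0,"tz":15,"rx":0,"ry":0,"rz":0,"grip":20}]' 45
python3 - <<'E'
from h import *
d=cam("side");e=cam("scene")
b=cv2.resize(d[0][120:220,260:360],(400,400),interpolation=cv2.INTER_CUBIC)
a=cv2.resize(e[0][100:200,243:343],(400,400),interpolation=cv2.INTER_CUBIC)
cv2.imwrite("pics/w6.png",np.hstack([a,b]))
s=get_state();print(s["position"],s["width"],s["force"])
E
```

```text
clock: 5.45
position: [0.5729, -0.109, 0.1177]
tcp_rot: [2.221, 2.221, 0.0]
force: [0.2, -0.0, -5.2]
width: 0.367
[ 0.57280803 -0.10899421  0.11747401] 0.3634790583385765 [-0.01655081 -0.32296013 -4.55148388]
```

View pics/w6.png

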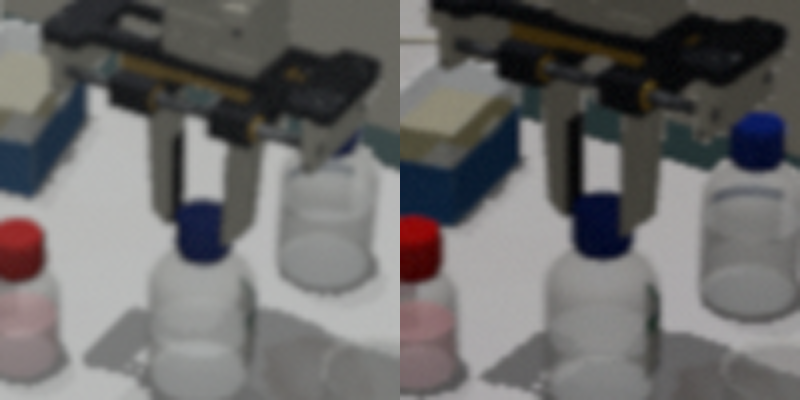

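```bash
python3 -m inch '[{"tx":0,"ty":0,"tz":10,"rx":0,"ry":0,"rz":0,"grip":20},{"tx":0,"ty":4,"tz":25,"rx":0,"ry":0,"rz":0,"grip":20},{"tx":0,"ty":14,"tz":32,"rx":0,"ry":0,"rz":0,"grip":20},{"tx":1,"ty":32,"tz":32,"rx":0,"ry":0,"rz":0,"grip":20},{"tx":2,"ty":55,"tz":32,"rx":0,"ry":0,"rz":0,"grip":20},{"tx":3,"ty":80,"tz":32,"rx":0,"ry":0,"rz":0,"grip":20},{"tx":4,"ty":105,"tz":32,"rx":0,"ry":0,"rz":0,"grip":20},{"tx":5,"ty":130,"tz":32,"rx":0,"ry":0,"rz":0,"grip":20},{"tx":6,"ty":155,"tz":32,"rx":0,"ry":0,"rz":0,"grip":20},{"tx":7,"ty":180,"tz":32,"rx":0,"ry":0,"rz":0,"grip":20}]' 45
python3 -m inch '[{"tx":1,"ty":22,"tz":0,"rx":0,"ry":0,"rz":0,"grip":20},{"tx":1,"ty":42,"tz":0,"rx":0,"ry":0,"rz":0,"grip":20},{"tx":1,"ty":56,"tz":0,"rx":0,"ry":0,"rz":0,"grip":20},{"tx":1,"ty":62,"tz":0,"rx":0,"ry":0,"rz":0,"grip":20},{"tx":1,"ty":63,"tz":0,"rx":0,"ry":0,"rz":0,"grip":20},{"tx":1,"ty":63,"tz":0,"rx":0,"ry":0,"rz":0,"grip":20},{"tx":1,"ty":63,"tz":0,"rx":0,"ry":0,"rz":0,"grip":20}]' 45
python3 - <<'E'
from h import *
d=cam("side");e=cam("scene")
b=cv2.resize(d[0][130:330,150:350],(400,400),interpolation=cv2.INTER_CUBIC)
a=cv2.resize(e[0][110:310,150:350],(400,400),interpolation=cv2.INTER_CUBIC)
cv2.imwrite("pics/w7.png",np.hstack([a,b]))
s=get_state();print(s["position"],s["width"],s["force"])
for n in(e,d):
    print([(k[0],k[1].round(1),onplane(n,k[1],.165)[0].round(4)) for k in caps(n[0])])
E
```

```text
clock: 6.55
position: [0.5798, 0.0728, 0.15]
tcp_rot: [-2.221, -2.222, -0.0]
force: [0.1, 0.1, -4.2]
width: 0.364
clock: 7.25
position: [0.581, 0.1327, 0.1496]
tcp_rot: [2.223, 2.219, -0.001]
force: [-0.9, -0.4, -4.0]
width: 0.362
[0.58107298 0.13290718 0.14963877] 0.3633789186606886 [-0.14415527 -0.31958008 -3.26199971]
[('red', array([375.6, 158.8]), array([ 0.3843, -0.1573,  0.165 ]))]
[('blue', array([349.1, 151.8]), array([ 0.5288, -0.2042,  0.165 ])), ('red', array([401.2, 182.8]), array([ 0.3677, -0.1346,  0.165 ]))]
```

View pics/w7.png

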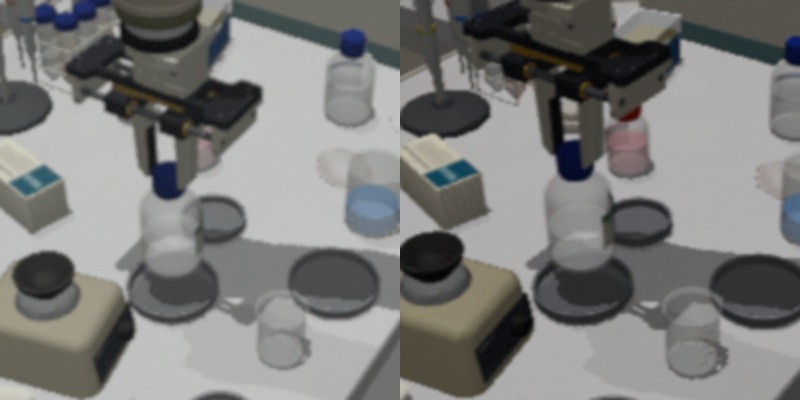

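```bash
python3 - <<'E'
from h import *
e=cam("scene");d=cam("side")
print(onplane(e,(236,239),.047).round(4),onplane(d,(150+580/2,130+253/2-(0)),.047).round(4)) if 0 else None
print(onplane(e,(236,239),.047).round(4),onplane(d,(240,130+253/2),.047).round(4))
E
python3 -m inch '[{"tx":0,"ty":0,"tz":-10,"rx":0,"ry":0,"rz":0,"grip":20},{"tx":0,"ty":1,"tz":-22,"rx":0,"ry":0,"rz":0,"grip":20},{"tx":0,"ty":1,"tz":-32,"rx":0,"ry":0,"rz":0,"grip":20},{"tx":0,"ty":1,"tz":-37,"rx":0,"ry":0,"rz":0,"grip":20},{"tx":0,"ty":1,"tz":-38,"rx":0,"ry":0,"rz":0,"grip":20},{"tx":0,"ty":1,"tz":-38,"rx":0,"ry":0,"rz":0,"grip":20}]' 45
python3 - <<'E'
from h import *
c=cam("wrist");d=cam("side");e=cam("scene")
b=cv2.resize(d[0][180:330,160:310],(380,380),interpolation=cv2.INTER_CUBIC)
a=cv2.resize(e[0][160:310,160:310],(380,380),interpolation=cv2.INTER_CUBIC)
cv2.imwrite("pics/w8.png",np.hstack([a,b]))
E
```

```text
[[0.5828 0.1298 0.047 ]] [[0.5859 0.1298 0.047 ]]
clock: 8.05
position: [0.5809, 0.135, 0.1113]
tcp_rot: [-2.221, -2.221, 0.001]
force: [-0.3, 0.4, -4.8]
width: 0.365
```

View pics/w8.png

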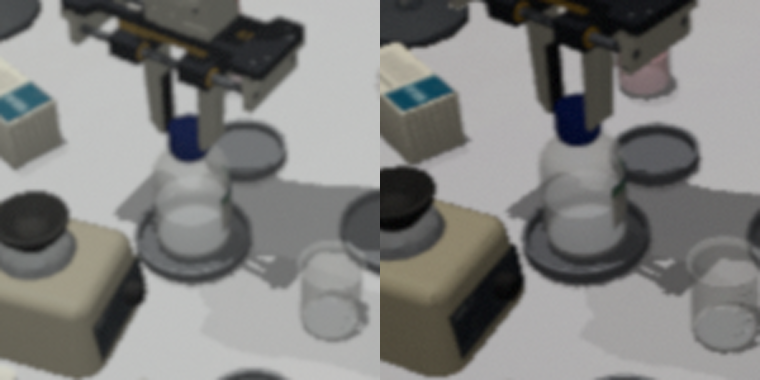

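Bottle 1 is centred in the wide cup. I'll lower it the last few mm and release.

```bash
python3 -m inch '[{"tx":0,"ty":0,"tz":-2,"rx":0,"ry":0,"rz":0,"grip":20},{"tx":0,"ty":0,"tz":-4,"rx":0,"ry":0,"rz":0,"grip":20},{"tx":0,"ty":0,"tz":-5,"rx":0,"ry":0,"rz":0,"grip":20},{"tx":0,"ty":0,"tz":-5,"rx":0,"ry":0,"rz":0,"grip":20},{"tx":0,"ty":0,"tz":-5,"rx":0,"ry":0,"rz":0,"grip":20}]' 45
```

```text
clock: 8.7
position: [0.5812, 0.1351, 0.1069]
tcp_rot: [2.221, 2.221, 0.001]
force: [-0.2, 0.3, -0.9]
width: 0.365
```

```bash
python3 -m inch '[{"tx":0,"ty":0,"tz":0,"rx":0,"ry":0,"rz":0,"grip":65},{"tx":0,"ty":0,"tz":0,"rx":0,"ry":0,"rz":0,"grip":65},{"tx":0,"ty":0,"tz":0,"rx":0,"ry":0,"rz":0,"grip":65},{"tx":0,"ty":0,"tz":0,"rx":0,"ry":0,"rz":0,"grip":65},{"tx":0,"ty":0,"tz":10,"rx":0,"ry":0,"rz":0,"grip":65},{"tx":0,"ty":0,"tz":30,"rx":0,"ry":0,"rz":0,"grip":65},{"tx":0,"ty":0,"tz":53,"rx":0,"ry":0,"rz":0,"grip":65},{"tx":6,"ty":-12,"tz":60,"rx":0,"ry":0,"rz":0,"grip":65},{"tx":24,"ty":-47,"tz":60,"rx":0,"ry":0,"rz":0,"grip":65},{"tx":46,"ty":-90,"tz":60,"rx":0,"ry":0,"rz":0,"grip":65}]' 30
python3 -m inch '[{"tx":22,"ty":-43,"tz":0,"rx":0,"ry":0,"rz":0,"grip":65},{"tx":44,"ty":-86,"tz":0,"rx":0,"ry":0,"rz":0,"grip":65},{"tx":60,"ty":-117,"tz":0,"rx":0,"ry":0,"rz":0,"grip":65},{"tx":64,"ty":-126,"tz":0,"rx":0,"ry":0,"rz":0,"grip":65},{"tx":64,"ty":-126,"tz":0,"rx":0,"ry":0,"rz":0,"grip":65},{"tx":64,"ty":-126,"tz":0,"rx":0,"ry":0,"rz":0,"grip":65}]' 30
python3 - <<'E'
from h import *
c=cam("wrist");d=cam("side");e=cam("scene")
cv2.imwrite("pics/w9.png",np.hstack([cv2.resize(c[0],(400,300)),cv2.resize(d[0],(400,300))]))
print(get_state()["position"])
for k in caps(c[0]): print(k[0],k[1].round(1),onplane(c,k[1],.099)[0].round(4))
E
```

```text
clock: 9.7
position: [0.6275, 0.0453, 0.1674]
tcp_rot: [2.217, 2.225, 0.002]
force: [0.9, -0.1, -0.7]
width: 0.649
clock: 10.3
position: [0.6904, -0.0798, 0.1663]
tcp_rot: [-2.22, -2.221, -0.0]
force: [0.5, 1.6, 0.8]
width: 0.651
[ 0.69059755 -0.07884943  0.16672564]
red [279.6 221. ] [ 0.6919 -0.0795  0.099 ]
```

View pics/w9.png

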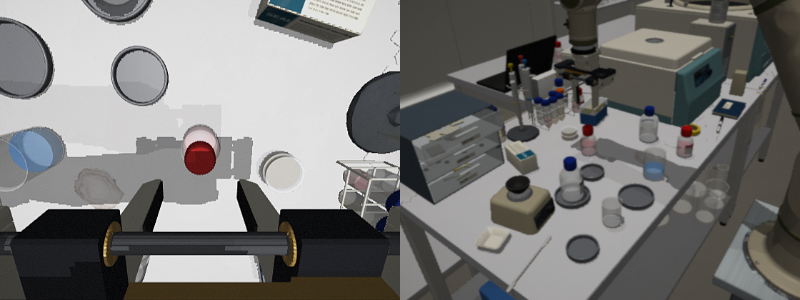

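```bash
python3 -m inch '[{"tx":1,"ty":0,"tz":-20,"rx":0,"ry":0,"rz":0,"grip":65},{"tx":1,"ty":0,"tz":-50,"rx":0,"ry":0,"rz":0,"grip":65},{"tx":1,"ty":0,"tz":-75,"rx":0,"ry":0,"rz":0,"grip":65},{"tx":1,"ty":0,"tz":-86,"rx":0,"ry":0,"rz":0,"grip":65},{"tx":1,"ty":0,"tz":-89,"rx":0,"ry":0,"rz":0,"grip":65},{"tx":1,"ty":0,"tz":-89,"rx":0,"ry":0,"rz":0,"grip":20},{"tx":1,"ty":0,"tz":-89,"rx":0,"ry":0,"rz":0,"grip":20},{"tx":1,"ty":0,"tz":-89,"rx":0,"ry":0,"rz":0,"grip":20},{"tx":1,"ty":0,"tz":-89,"rx":0,"ry":0,"rz":0,"grip":20},{"tx":1,"ty":0,"tz":-89,"rx":0,"ry":0,"rz":0,"grip":20}]' 25
python3 - <<'E'
from h import *
d=cam("side");e=cam("scene")
b=cv2.resize(d[0][130:230,210:310],(390,390),interpolation=cv2.INTER_CUBIC)
a=cv2.resize(e[0][110:210,200:300],(390,390),interpolation=cv2.INTER_CUBIC)
cv2.imwrite("pics/w10.png",np.hstack([a,b]))
s=get_state();print(s["position"],s["width"],s["force"])
E
```

```text
clock: 11.45
position: [0.6923, -0.0811, 0.0786]
tcp_rot: [2.221, 2.221, 0.001]
force: [-1.4, 0.2, 6.3]
width: 0.387
[ 0.69233315 -0.08112329  0.07862642] 0.38334019732651103 [-2.68984764  0.32583719  6.29355335]
```

View pics/w10.png

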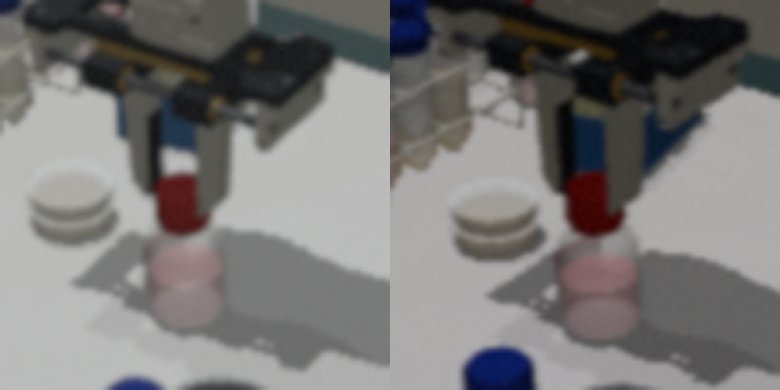

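```bash
python3 -m inch '[{"tx":0,"ty":0,"tz":0,"rx":0,"ry":0,"rz":0,"grip":20},{"tx":0,"ty":0,"tz":4,"rx":0,"ry":0,"rz":0,"grip":20},{"tx":0,"ty":0,"tz":14,"rx":0,"ry":0,"rz":0,"grip":20},{"tx":0,"ty":0,"tz":27,"rx":0,"ry":0,"rz":0,"grip":20},{"tx":-4,"ty":4,"tz":36,"rx":0,"ry":0,"rz":0,"grip":20},{"tx":-14,"ty":15,"tz":36,"rx":0,"ry":0,"rz":0,"grip":20},{"tx":-30,"ty":32,"tz":36,"rx":0,"ry":0,"rz":0,"grip":20},{"tx":-48,"ty":51,"tz":36,"rx":0,"ry":0,"rz":0,"grip":20},{"tx":-64,"ty":68,"tz":36,"rx":0,"ry":0,"rz":0,"grip":20},{"tx":-76,"ty":81,"tz":36,"rx":0,"ry":0,"rz":0,"grip":20}]' 40
python3 -m inch '[{"tx":-8,"ty":9,"tz":0,"rx":0,"ry":0,"rz":0,"grip":20},{"tx":-11,"ty":12,"tz":0,"rx":0,"ry":0,"rz":0,"grip":20},{"tx":-11,"ty":12,"tz":-6,"rx":0,"ry":0,"rz":0,"grip":20},{"tx":-11,"ty":12,"tz":-12,"rx":0,"ry":0,"rz":0,"grip":20},{"tx":-11,"ty":12,"tz":-14,"rx":0,"ry":0,"rz":0,"grip":20},{"tx":-11,"ty":12,"tz":-14,"rx":0,"ry":0,"rz":0,"grip":20}]' 40
python3 - <<'E'
from h import *
c=cam("wrist");d=cam("side");e=cam("scene")
b=cv2.resize(d[0][150:290,200:340],(390,390),interpolation=cv2.INTER_CUBIC)
a=cv2.resize(e[0][130:270,190:330],(390,390),interpolation=cv2.INTER_CUBIC)
cv2.imwrite("pics/w11.png",np.hstack([a,b]))
s=get_state();print(s["position"],s["width"],s["force"])
E
```

```text
clock: 12.55
position: [0.6139, 0.0022, 0.1136]
tcp_rot: [-2.219, -2.222, 0.0]
force: [0.6, 0.7, -1.9]
width: 0.379
clock: 13.15
position: [0.605, 0.0112, 0.0988]
tcp_rot: [-2.222, -2.22, 0.002]
force: [-0.1, -0.5, -1.8]
width: 0.382
[0.60520723 0.0116678  0.09954574] 0.3812789531568074 [-0.3016118  -0.03982446 -2.57206939]
```

View pics/w11.png

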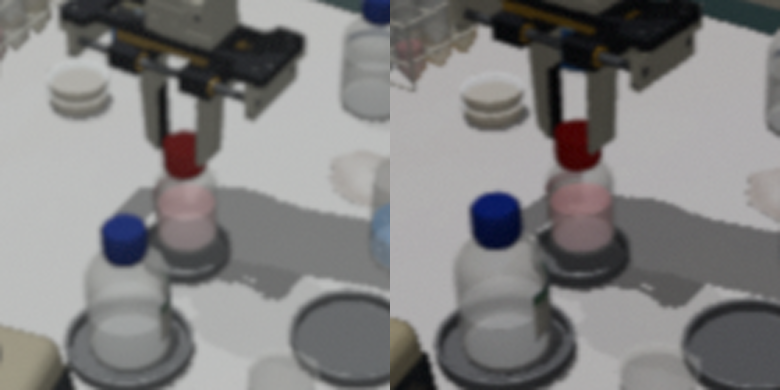

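```bash
python3 -m inch '[{"tx":0,"ty":0,"tz":-6,"rx":0,"ry":0,"rz":0,"grip":20},{"tx":0,"ty":0,"tz":-11,"rx":0,"ry":0,"rz":0,"grip":20},{"tx":0,"ty":0,"tz":-13,"rx":0,"ry":0,"rz":0,"grip":20},{"tx":0,"ty":0,"tz":-13,"rx":0,"ry":0,"rz":0,"grip":20}]' 40
python3 - <<'E'
from h import *
c=cam("wrist");d=cam("side");e=cam("scene")
b=cv2.resize(d[0][150:290,200:340],(390,390),interpolation=cv2.INTER_CUBIC)
a=cv2.resize(e[0][130:270,190:330],(390,390),interpolation=cv2.INTER_CUBIC)
cv2.imwrite("pics/w12.png",np.hstack([a,b]))
s=get_state();print(s["position"],s["width"],s["force"])
E
```

```text
clock: 13.7
position: [0.6047, 0.012, 0.0861]
tcp_rot: [-2.221, -2.221, 0.001]
force: [0.3, 0.1, -2.0]
width: 0.384
[0.60508317 0.01200158 0.08665888] 0.3809517584794194 [-0.43993042  0.36344751 -1.26850521]
```

View pics/w12.png

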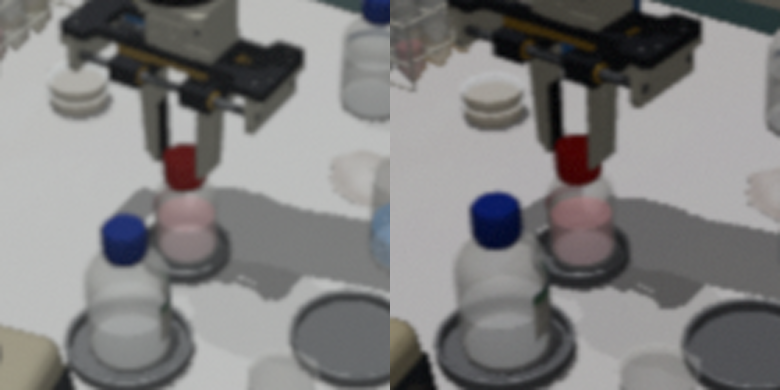

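The red-capped bottle is inside the narrow cup and about 4 mm above its floor. I'll finish lowering it, release, and rise.

```bash
python3 -m inch '[{"tx":0,"ty":0,"tz":-2,"rx":0,"ry":0,"rz":0,"grip":20},{"tx":0,"ty":0,"tz":-4,"rx":0,"ry":0,"rz":0,"grip":20},{"tx":0,"ty":0,"tz":-4,"rx":0,"ry":0,"rz":0,"grip":20},{"tx":0,"ty":0,"tz":-4,"rx":0,"ry":0,"rz":0,"grip":20}]' 40
python3 -c "
from h import *
s=get_state();print(s['force'])"
```

```text
clock: 14.25
position: [0.6051, 0.012, 0.0827]
tcp_rot: [2.221, 2.221, 0.0]
force: [-1.1, 0.0, 0.2]
width: 0.379
[-1.11149689  0.00615066  0.16164651]
```

```bash
python3 -m inch '[{"tx":0,"ty":0,"tz":0,"rx":0,"ry":0,"rz":0,"grip":65},{"tx":0,"ty":0,"tz":0,"rx":0,"ry":0,"rz":0,"grip":65},{"tx":0,"ty":0,"tz":0,"rx":0,"ry":0,"rz":0,"grip":65},{"tx":0,"ty":0,"tz":0,"rx":0,"ry":0,"rz":0,"grip":65},{"tx":0,"ty":0,"tz":10,"rx":0,"ry":0,"rz":0,"grip":65},{"tx":0,"ty":0,"tz":35,"rx":0,"ry":0,"rz":0,"grip":65},{"tx":0,"ty":0,"tz":68,"rx":0,"ry":0,"rz":0,"grip":65},{"tx":-2,"ty":-15,"tz":85,"rx":0,"ry":0,"rz":0,"grip":65},{"tx":-6,"ty":-55,"tz":87,"rx":0,"ry":0,"rz":0,"grip":65},{"tx":-12,"ty":-103,"tz":87,"rx":0,"ry":0,"rz":0,"grip":65}]' 30
python3 -m inch '[{"tx":-6,"ty":-48,"tz":0,"rx":0,"ry":0,"rz":0,"grip":65},{"tx":-12,"ty":-96,"tz":0,"rx":0,"ry":0,"rz":0,"grip":65},{"tx":-17,"ty":-140,"tz":0,"rx":0,"ry":0,"rz":0,"grip":65},{"tx":-21,"ty":-172,"tz":0,"rx":0,"ry":0,"rz":0,"grip":65},{"tx":-22,"ty":-185,"tz":0,"rx":0,"ry":0,"rz":0,"grip":65},{"tx":-22,"ty":-189,"tz":0,"rx":0,"ry":0,"rz":0,"grip":65},{"tx":-22,"ty":-189,"tz":0,"rx":0,"ry":0,"rz":0,"grip":65},{"tx":-22,"ty":-189,"tz":0,"rx":0,"ry":0,"rz":0,"grip":65}]' 30
python3 - <<'E'
from h import *
c=cam("wrist");d=cam("side");e=cam("scene")
cv2.imwrite("pics/w13.png",np.hstack([cv2.resize(c[0],(400,300)),cv2.resize(d[0],(400,300))]))
print(get_state()["position"])
for k in caps(c[0]): print(k[0],k[1].round(1),onplane(c,k[1],.125)[0].round(4),onplane(c,k[1],.099)[0].round(4))
h,s,v=cv2.split(cv2.cvtColor(c[0],cv2.COLOR_BGR2HSV));m=((h>105)&(h<135)&(s>110)&(v<150)).astype(np.uint8)
k,l,st,ce=cv2.connectedComponentsWithStats(m)
for i in range(1,k):
    if st[i,4]>300: print("b",ce[i].round(1),st[i],onplane(c,ce[i],.125)[0].round(4))
E
```

```text
clock: 15.25
position: [0.594, -0.0901, 0.1715]
tcp_rot: [2.216, 2.225, 0.004]
force: [-0.3, -0.6, 0.4]
width: 0.648
clock: 16.05
position: [0.5717, -0.2777, 0.1697]
tcp_rot: [-2.218, -2.224, -0.001]
force: [0.1, 0.0, 0.2]
width: 0.651
[ 0.57148124 -0.27828593  0.16966814]
blue [275.3 232.9] [ 0.5699 -0.2796  0.125 ] [ 0.5695 -0.2893  0.099 ]
red [ 95.  196.2] [ 0.4367 -0.2509  0.125 ] [ 0.421  -0.2573  0.099 ]
b [494.7 207.1] [ 474  157   86  123 2885] [ 0.734  -0.2588  0.125 ]
b [275.4 230.7] [ 253  206   46   50 1795] [ 0.57   -0.2778  0.125 ]
```

View pics/w13.png

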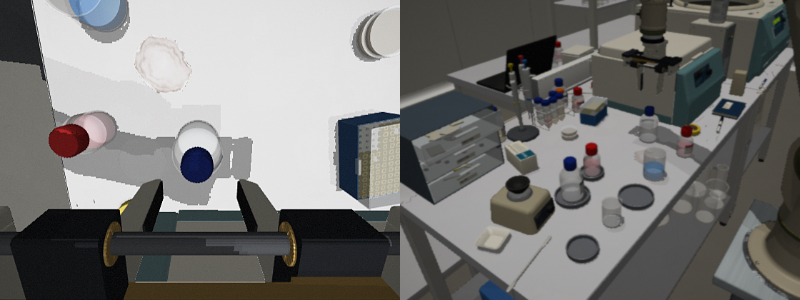

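```bash
python3 -m inch '[{"tx":-1,"ty":0,"tz":-15,"rx":0,"ry":0,"rz":0,"grip":65},{"tx":-1,"ty":0,"tz":-40,"rx":0,"ry":0,"rz":0,"grip":65},{"tx":-1,"ty":0,"tz":-60,"rx":0,"ry":0,"rz":0,"grip":65},{"tx":-1,"ty":0,"tz":-67,"rx":0,"ry":0,"rz":0,"grip":65},{"tx":-1,"ty":0,"tz":-67,"rx":0,"ry":0,"rz":0,"grip":65},{"tx":-1,"ty":0,"tz":-67,"rx":0,"ry":0,"rz":0,"grip":20},{"tx":-1,"ty":0,"tz":-67,"rx":0,"ry":0,"rz":0,"grip":20},{"tx":-1,"ty":0,"tz":-67,"rx":0,"ry":0,"rz":0,"grip":20},{"tx":-1,"ty":0,"tz":-67,"rx":0,"ry":0,"rz":0,"grip":20},{"tx":-1,"ty":0,"tz":-67,"rx":0,"ry":0,"rz":0,"grip":20}]' 25
python3 -m inch '[{"tx":0,"ty":0,"tz":0,"rx":0,"ry":0,"rz":0,"grip":20},{"tx":0,"ty":0,"tz":4,"rx":0,"ry":0,"rz":0,"grip":20},{"tx":0,"ty":0,"tz":10,"rx":0,"ry":0,"rz":0,"grip":20},{"tx":0,"ty":0,"tz":15,"rx":0,"ry":0,"rz":0,"grip":20},{"tx":0,"ty":0,"tz":15,"rx":0,"ry":0,"rz":0,"grip":20},{"tx":0,"ty":0,"tz":15,"rx":0,"ry":0,"rz":0,"grip":20}]' 45
python3 - <<'E'
from h import *
d=cam("side");e=cam("scene")
b=cv2.resize(d[0][90:220,285:415],(390,390),interpolation=cv2.INTER_CUBIC)
a=cv2.resize(e[0][70:200,265:395],(390,390),interpolation=cv2.INTER_CUBIC)
cv2.imwrite("pics/w14.png",np.hstack([a,b]))
s=get_state();print(s["position"],s["width"],s["force"])
E
```

```text
clock: 17.2
position: [0.57, -0.2803, 0.1033]
tcp_rot: [2.221, 2.221, 0.0]
force: [-1.7, 0.0, 6.3]
width: 0.374
clock: 17.8
position: [0.57, -0.2799, 0.1177]
tcp_rot: [2.221, 2.221, 0.0]
force: [-1.3, 1.2, -5.2]
width: 0.366
[ 0.56985036 -0.27992251  0.11741375] 0.37034089599340925 [ 0.02597838 -0.52414304 -4.31750056]
```

View pics/w14.png

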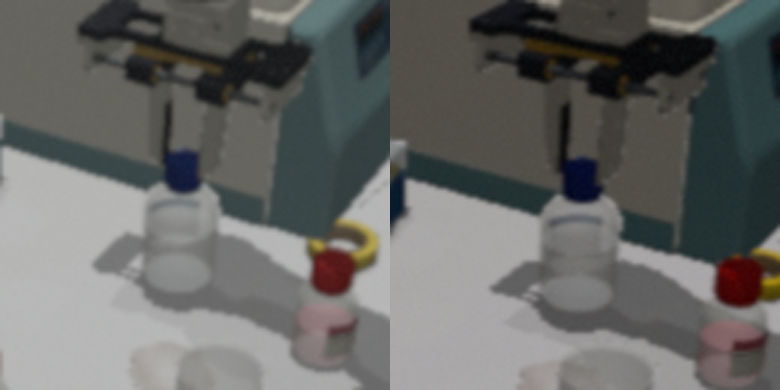

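```bash
python3 -m inch '[{"tx":0,"ty":0,"tz":10,"rx":0,"ry":0,"rz":0,"grip":20},{"tx":0,"ty":3,"tz":25,"rx":0,"ry":0,"rz":0,"grip":20},{"tx":-2,"ty":13,"tz":35,"rx":0,"ry":0,"rz":0,"grip":20},{"tx":-5,"ty":31,"tz":35,"rx":0,"ry":0,"rz":0,"grip":20},{"tx":-9,"ty":55,"tz":35,"rx":0,"ry":0,"rz":0,"grip":20},{"tx":-13,"ty":82,"tz":35,"rx":0,"ry":0,"rz":0,"grip":20},{"tx":-17,"ty":109,"tz":35,"rx":0,"ry":0,"rz":0,"grip":20},{"tx":-21,"ty":136,"tz":35,"rx":0,"ry":0,"rz":0,"grip":20},{"tx":-26,"ty":163,"tz":35,"rx":0,"ry":0,"rz":0,"grip":20},{"tx":-30,"ty":190,"tz":35,"rx":0,"ry":0,"rz":0,"grip":20}]' 45
python3 -m inch '[{"tx":-4,"ty":25,"tz":0,"rx":0,"ry":0,"rz":0,"grip":20},{"tx":-10,"ty":46,"tz":0,"rx":0,"ry":0,"rz":0,"grip":20},{"tx":-20,"ty":62,"tz":0,"rx":0,"ry":0,"rz":0,"grip":20},{"tx":-36,"ty":76,"tz":0,"rx":0,"ry":0,"rz":0,"grip":20},{"tx":-56,"ty":90,"tz":0,"rx":0,"ry":0,"rz":0,"grip":20},{"tx":-76,"ty":103,"tz":0,"rx":0,"ry":0,"rz":0,"grip":20},{"tx":-93,"ty":115,"tz":0,"rx":0,"ry":0,"rz":0,"grip":20},{"tx":-106,"ty":122,"tz":0,"rx":0,"ry":0,"rz":0,"grip":20},{"tx":-110,"ty":124,"tz":0,"rx":0,"ry":0,"rz":0,"grip":20},{"tx":-110,"ty":124,"tz":0,"rx":0,"ry":0,"rz":0,"grip":20}]' 45
python3 - <<'E'
from h import *
c=cam("wrist");d=cam("side");e=cam("scene")
b=cv2.resize(d[0][150:340,230:420],(390,390),interpolation=cv2.INTER_CUBIC)
a=cv2.resize(e[0][120:310,220:410],(390,390),interpolation=cv2.INTER_CUBIC)
cv2.imwrite("pics/w15.png",np.hstack([a,b]))
s=get_state();print(s["position"],s["tcp_rot"],s["width"],s["force"],s["joints"])
E
```

```text
clock: 18.9
position: [0.5389, -0.0872, 0.1528]
tcp_rot: [-2.22, -2.223, -0.0]
force: [-0.5, 0.3, -4.7]
width: 0.365
clock: 19.9
position: [0.4298, 0.0345, 0.1529]
tcp_rot: [2.22, 2.222, 0.001]
force: [-0.7, -0.2, -4.6]
width: 0.369
[0.4310121  0.03370489 0.1527335 ] [2.22168515e+00 2.22010143e+00 1.15866365e-03] 0.3691493661719584 [ 0.19529708  0.53294238 -4.14547916] [-0.21641625  0.3373769   0.00876817  2.29934202 -0.00549988  0.50385111
 -0.20404193]
```

View pics/w15.png

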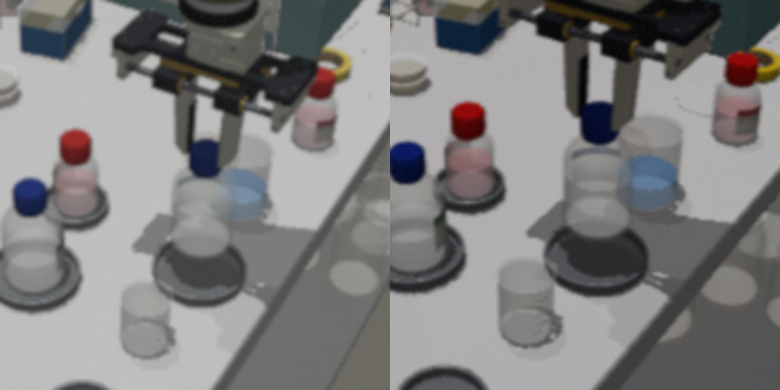

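```bash
python3 -m inch '[{"tx":0,"ty":0,"tz":-10,"rx":0,"ry":0,"rz":0,"grip":20},{"tx":0,"ty":0,"tz":-23,"rx":0,"ry":0,"rz":0,"grip":20},{"tx":0,"ty":0,"tz":-34,"rx":0,"ry":0,"rz":0,"grip":20},{"tx":0,"ty":0,"tz":-40,"rx":0,"ry":0,"rz":0,"grip":20},{"tx":0,"ty":0,"tz":-41,"rx":0,"ry":0,"rz":0,"grip":20},{"tx":0,"ty":0,"tz":-41,"rx":0,"ry":0,"rz":0,"grip":20}]' 45
python3 - <<'E'
from h import *
c=cam("wrist");d=cam("side");e=cam("scene")
b=cv2.resize(d[0][150:340,230:420],(390,390),interpolation=cv2.INTER_CUBIC)
a=cv2.resize(e[0][120:310,220:410],(390,390),interpolation=cv2.INTER_CUBIC)
cv2.imwrite("pics/w16.png",np.hstack([a,b]))
s=get_state();print(s["position"],s["tcp_rot"],s["width"],s["force"])
E
```

```text
clock: 20.65
position: [0.4301, 0.0338, 0.1113]
tcp_rot: [-2.222, -2.221, 0.001]
force: [-0.4, -0.4, -4.5]
width: 0.369
[0.43028193 0.03397795 0.1119255 ] [2.22127459e+00 2.22100885e+00 8.42315930e-04] 0.3712470917943437 [-0.65264631 -0.18465707 -4.50991398]
```

View pics/w16.png

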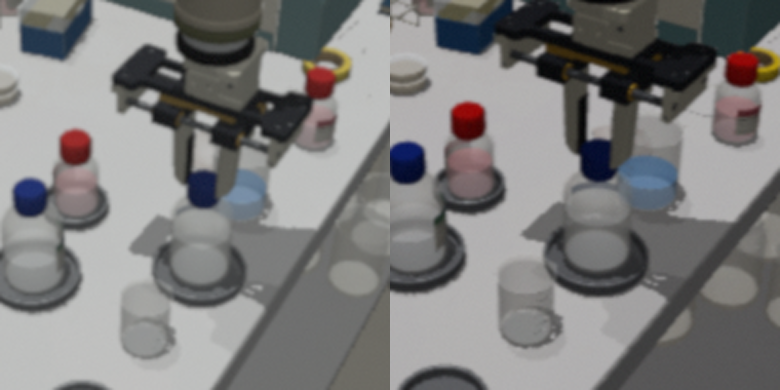

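Bottle 2 is inside the wide cup and centred. I'll lower it to contact.

```bash
python3 -m inch '[{"tx":0,"ty":0,"tz":-2,"rx":0,"ry":0,"rz":0,"grip":20},{"tx":0,"ty":0,"tz":-4,"rx":0,"ry":0,"rz":0,"grip":20},{"tx":0,"ty":0,"tz":-5,"rx":0,"ry":0,"rz":0,"grip":20},{"tx":0,"ty":0,"tz":-5,"rx":0,"ry":0,"rz":0,"grip":20},{"tx":0,"ty":0,"tz":-5,"rx":0,"ry":0,"rz":0,"grip":20}]' 45
```

```text
clock: 21.3
position: [0.4301, 0.0341, 0.1072]
tcp_rot: [2.221, 2.221, 0.001]
force: [-2.3, 0.5, 7.9]
width: 0.369
```

```bash
python3 -m inch '[{"tx":0,"ty":0,"tz":0,"rx":0,"ry":0,"rz":0,"grip":65},{"tx":0,"ty":0,"tz":0,"rx":0,"ry":0,"rz":0,"grip":65},{"tx":0,"ty":0,"tz":0,"rx":0,"ry":0,"rz":0,"grip":65},{"tx":0,"ty":0,"tz":0,"rx":0,"ry":0,"rz":0,"grip":65},{"tx":0,"ty":0,"tz":10,"rx":0,"ry":0,"rz":0,"grip":65},{"tx":0,"ty":0,"tz":35,"rx":0,"ry":0,"rz":0,"grip":65},{"tx":0,"ty":0,"tz":58,"rx":0,"ry":0,"rz":0,"grip":65},{"tx":4,"ty":-14,"tz":65,"rx":0,"ry":0,"rz":0,"grip":65},{"tx":12,"ty":-50,"tz":65,"rx":0,"ry":0,"rz":0,"grip":65},{"tx":20,"ty":-90,"tz":65,"rx":0,"ry":0,"rz":0,"grip":65}]' 30
python3 -m inch '[{"tx":0,"ty":-45,"tz":0,"rx":0,"ry":0,"rz":0,"grip":65},{"tx":-6,"ty":-90,"tz":0,"rx":0,"ry":0,"rz":0,"grip":65},{"tx":-14,"ty":-135,"tz":0,"rx":0,"ry":0,"rz":0,"grip":65},{"tx":-24,"ty":-172,"tz":0,"rx":0,"ry":0,"rz":0,"grip":65},{"tx":-31,"ty":-197,"tz":0,"rx":0,"ry":0,"rz":0,"grip":65},{"tx":-31,"ty":-205,"tz":0,"rx":0,"ry":0,"rz":0,"grip":65},{"tx":-31,"ty":-205,"tz":0,"rx":0,"ry":0,"rz":0,"grip":65},{"tx":-31,"ty":-205,"tz":0,"rx":0,"ry":0,"rz":0,"grip":65},{"tx":-31,"ty":-205,"tz":0,"rx":0,"ry":0,"rz":0,"grip":65}]' 30
python3 - <<'E'
from h import *
c=cam("wrist");d=cam("side");e=cam("scene")
cv2.imwrite("pics/w17.png",np.hstack([cv2.resize(c[0],(400,300)),cv2.resize(d[0],(400,300))]))
print(get_state()["position"])
for k in caps(c[0]): print(k[0],k[1].round(1),onplane(c,k[1],.1)[0].round(4))
E
```

```text
clock: 22.3
position: [0.4506, -0.0561, 0.1729]
tcp_rot: [2.217, 2.224, 0.002]
force: [0.8, 0.2, 0.1]
width: 0.645
clock: 23.2
position: [0.4196, -0.2595, 0.1717]
tcp_rot: [-2.219, -2.224, -0.001]
force: [-1.5, 0.9, 0.5]
width: 0.65
[ 0.41940645 -0.25994643  0.17166207]
red [275.  216.9] [ 0.4172 -0.257   0.1   ]
```

View pics/w17.png

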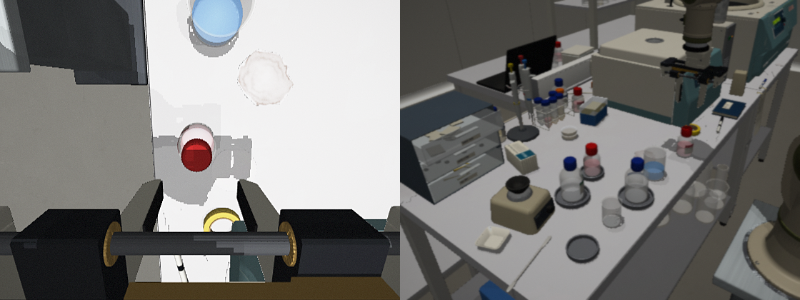

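```bash
python3 -m inch '[{"tx":-2,"ty":1,"tz":-20,"rx":0,"ry":0,"rz":0,"grip":65},{"tx":-2,"ty":1,"tz":-50,"rx":0,"ry":0,"rz":0,"grip":65},{"tx":-2,"ty":1,"tz":-78,"rx":0,"ry":0,"rz":0,"grip":65},{"tx":-2,"ty":1,"tz":-91,"rx":0,"ry":0,"rz":0,"grip":65},{"tx":-2,"ty":1,"tz":-94,"rx":0,"ry":0,"rz":0,"grip":65},{"tx":-2,"ty":1,"tz":-94,"rx":0,"ry":0,"rz":0,"grip":20},{"tx":-2,"ty":1,"tz":-94,"rx":0,"ry":0,"rz":0,"grip":20},{"tx":-2,"ty":1,"tz":-94,"rx":0,"ry":0,"rz":0,"grip":20},{"tx":-2,"ty":1,"tz":-94,"rx":0,"ry":0,"rz":0,"grip":20},{"tx":-2,"ty":1,"tz":-94,"rx":0,"ry":0,"rz":0,"grip":20}]' 25
python3 -m inch '[{"tx":0,"ty":0,"tz":0,"rx":0,"ry":0,"rz":0,"grip":20},{"tx":0,"ty":0,"tz":4,"rx":0,"ry":0,"rz":0,"grip":20},{"tx":0,"ty":0,"tz":10,"rx":0,"ry":0,"rz":0,"grip":20},{"tx":0,"ty":0,"tz":15,"rx":0,"ry":0,"rz":0,"grip":20},{"tx":0,"ty":0,"tz":15,"rx":0,"ry":0,"rz":0,"grip":20},{"tx":0,"ty":0,"tz":15,"rx":0,"ry":0,"rz":0,"grip":20}]' 40
python3 - <<'E'
from h import *
d=cam("side");e=cam("scene")
b=cv2.resize(d[0][110:240,335:465],(390,390),interpolation=cv2.INTER_CUBIC)
a=cv2.resize(e[0][90:220,310:440],(390,390),interpolation=cv2.INTER_CUBIC)
cv2.imwrite("pics/w18.png",np.hstack([a,b]))
s=get_state();print(s["position"],s["width"],s["force"])
E
```

```text
clock: 24.35
position: [0.4172, -0.2602, 0.0783]
tcp_rot: [2.221, 2.22, 0.0]
force: [-2.0, 0.4, 7.0]
width: 0.386
clock: 24.95
position: [0.4171, -0.26, 0.0928]
tcp_rot: [2.221, 2.221, 0.0]
force: [-0.2, 0.8, -1.5]
width: 0.376
[ 0.41691394 -0.2599586   0.09253894] 0.3767005289018693 [ 0.5781134  -0.64313946 -1.80054955]
```

View pics/w18.png

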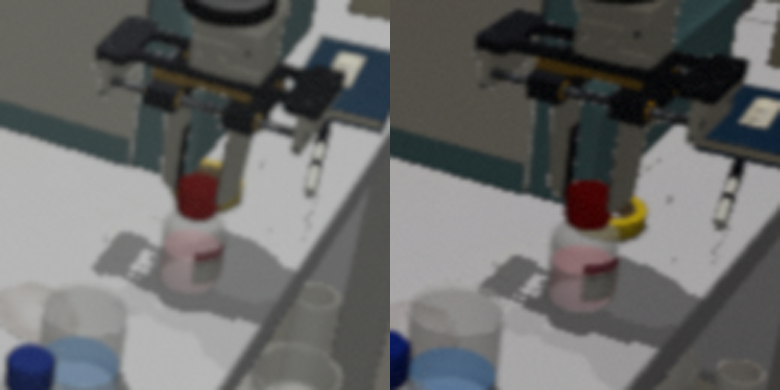

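```bash
python3 -m inch '[{"tx":0,"ty":0,"tz":10,"rx":0,"ry":0,"rz":0,"grip":20},{"tx":3,"ty":0,"tz":30,"rx":0,"ry":0,"rz":0,"grip":20},{"tx":6,"ty":2,"tz":55,"rx":0,"ry":0,"rz":0,"grip":20},{"tx":10,"ty":8,"tz":85,"rx":0,"ry":0,"rz":0,"grip":20},{"tx":15,"ty":20,"tz":112,"rx":0,"ry":0,"rz":0,"grip":20},{"tx":20,"ty":38,"tz":133,"rx":0,"ry":0,"rz":0,"grip":20},{"tx":26,"ty":60,"tz":143,"rx":0,"ry":0,"rz":0,"grip":20},{"tx":32,"ty":85,"tz":145,"rx":0,"ry":0,"rz":0,"grip":20},{"tx":38,"ty":113,"tz":145,"rx":0,"ry":0,"rz":0,"grip":20},{"tx":44,"ty":142,"tz":145,"rx":0,"ry":0,"rz":0,"grip":20}]' 45
python3 -m inch '[{"tx":5,"ty":30,"tz":0,"rx":0,"ry":0,"rz":0,"grip":20},{"tx":9,"ty":60,"tz":0,"rx":0,"ry":0,"rz":0,"grip":20},{"tx":12,"ty":90,"tz":0,"rx":0,"ry":0,"rz":0,"grip":20},{"tx":13,"ty":120,"tz":0,"rx":0,"ry":0,"rz":0,"grip":20},{"tx":12,"ty":150,"tz":0,"rx":0,"ry":0,"rz":0,"grip":20},{"tx":9,"ty":180,"tz":0,"rx":0,"ry":0,"rz":0,"grip":20},{"tx":4,"ty":210,"tz":0,"rx":0,"ry":0,"rz":0,"grip":20},{"tx":-2,"ty":240,"tz":0,"rx":0,"ry":0,"rz":0,"grip":20},{"tx":-8,"ty":270,"tz":0,"rx":0,"ry":0,"rz":0,"grip":20},{"tx":-14,"ty":300,"tz":0,"rx":0,"ry":0,"rz":0,"grip":20}]' 45
```

```text
clock: 26.05
position: [0.4609, -0.1171, 0.2384]
tcp_rot: [2.222, 2.22, 0.0]
force: [1.0, -0.3, -1.3]
width: 0.379
clock: 27.05
position: [0.4464, 0.183, 0.2381]
tcp_rot: [2.221, 2.221, -0.0]
force: [-0.2, 0.6, -2.1]
width: 0.379
```

```bash
python3 -m inch '[{"tx":-5,"ty":28,"tz":0,"rx":0,"ry":0,"rz":0,"grip":20},{"tx":-9,"ty":52,"tz":0,"rx":0,"ry":0,"rz":0,"grip":20},{"tx":-12,"ty":72,"tz":-4,"rx":0,"ry":0,"rz":0,"grip":20},{"tx":-14,"ty":85,"tz":-15,"rx":0,"ry":0,"rz":0,"grip":20},{"tx":-14,"ty":90,"tz":-35,"rx":0,"ry":0,"rz":0,"grip":20},{"tx":-14,"ty":90,"tz":-62,"rx":0,"ry":0,"rz":0,"grip":20},{"tx":-14,"ty":90,"tz":-88,"rx":0,"ry":0,"rz":0,"grip":20},{"tx":-14,"ty":90,"tz":-110,"rx":0,"ry":0,"rz":0,"grip":20},{"tx":-14,"ty":90,"tz":-124,"rx":0,"ry":0,"rz":0,"grip":20},{"tx":-14,"ty":90,"tz":-130,"rx":0,"ry":0,"rz":0,"grip":20}]' 45
python3 -m inch '[{"tx":0,"ty":0,"tz":0,"rx":0,"ry":0,"rz":0,"grip":20},{"tx":0,"ty":0,"tz":0,"rx":0,"ry":0,"rz":0,"grip":20}]' 45
python3 - <<'E'
from h import *
c=cam("wrist");d=cam("side");e=cam("scene")
b=cv2.resize(d[0][230:380,190:340],(390,390),interpolation=cv2.INTER_CUBIC)
a=cv2.resize(e[0][210:360,190:340],(390,390),interpolation=cv2.INTER_CUBIC)
cv2.imwrite("pics/w19.png",np.hstack([a,b]))
s=get_state();print(s["position"],s["width"],s["force"])
E
```

```text
clock: 28.05
position: [0.4323, 0.2709, 0.106]
tcp_rot: [-2.222, -2.221, 0.005]
force: [0.8, -0.7, -1.4]
width: 0.38
clock: 28.25
position: [0.4333, 0.272, 0.108]
tcp_rot: [2.222, 2.221, 0.001]
force: [-0.5, 0.3, -0.6]
width: 0.381
[0.43340178 0.27218674 0.10839938] 0.3795387490248693 [ 0.34213849  0.30761833 -1.28934806]
```

View pics/w19.png

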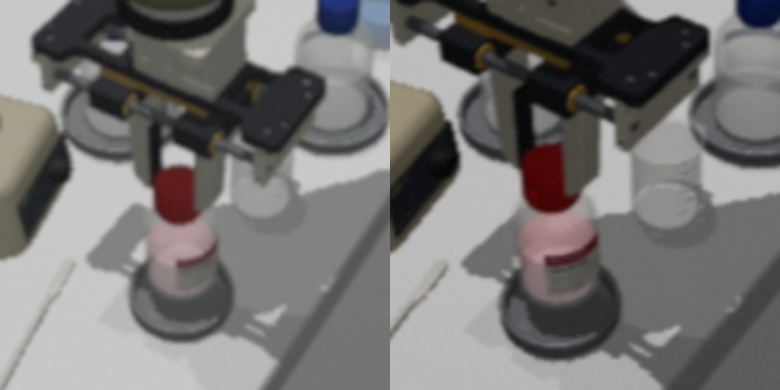

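```bash
python3 -m inch '[{"tx":0,"ty":0,"tz":-6,"rx":0,"ry":0,"rz":0,"grip":20},{"tx":0,"ty":0,"tz":-14,"rx":0,"ry":0,"rz":0,"grip":20},{"tx":0,"ty":0,"tz":-19,"rx":0,"ry":0,"rz":0,"grip":20},{"tx":0,"ty":0,"tz":-21,"rx":0,"ry":0,"rz":0,"grip":20},{"tx":0,"ty":0,"tz":-21,"rx":0,"ry":0,"rz":0,"grip":20}]' 45
python3 - <<'E'
from h import *
c=cam("wrist");d=cam("side");e=cam("scene")
b=cv2.resize(d[0][230:380,190:340],(390,390),interpolation=cv2.INTER_CUBIC)
a=cv2.resize(e[0][210:360,190:340],(390,390),interpolation=cv2.INTER_CUBIC)
cv2.imwrite("pics/w20.png",np.hstack([a,b]))
s=get_state();print(s["position"],s["width"],s["force"])
E
```

```text
clock: 28.9
position: [0.4327, 0.2718, 0.0861]
tcp_rot: [-2.221, -2.221, 0.002]
force: [-0.2, 0.2, -2.3]
width: 0.379
[0.43303173 0.27207493 0.0866685 ] 0.38003175119793436 [-0.00394515  0.33992511 -1.90053861]
```

View pics/w20.png

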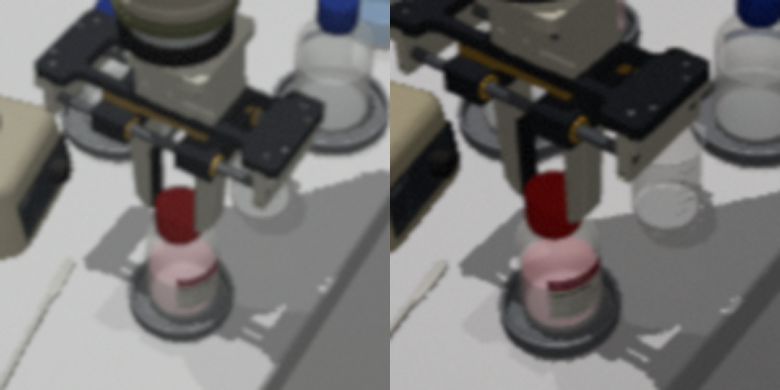

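The last bottle is inside its narrow cup. I'll lower it to contact, release, and rise clear.

```bash
python3 -m inch '[{"tx":0,"ty":0,"tz":-2,"rx":0,"ry":0,"rz":0,"grip":20},{"tx":0,"ty":0,"tz":-4,"rx":0,"ry":0,"rz":0,"grip":20},{"tx":0,"ty":0,"tz":-4,"rx":0,"ry":0,"rz":0,"grip":20},{"tx":0,"ty":0,"tz":-4,"rx":0,"ry":0,"rz":0,"grip":20}]' 45
python3 -m inch '[{"tx":0,"ty":0,"tz":0,"rx":0,"ry":0,"rz":0,"grip":65},{"tx":0,"ty":0,"tz":0,"rx":0,"ry":0,"rz":0,"grip":65},{"tx":0,"ty":0,"tz":0,"rx":0,"ry":0,"rz":0,"grip":65},{"tx":0,"ty":0,"tz":0,"rx":0,"ry":0,"rz":0,"grip":65},{"tx":0,"ty":0,"tz":10,"rx":0,"ry":0,"rz":0,"grip":65},{"tx":0,"ty":0,"tz":35,"rx":0,"ry":0,"rz":0,"grip":65},{"tx":0,"ty":0,"tz":70,"rx":0,"ry":0,"rz":0,"grip":65},{"tx":0,"ty":0,"tz":110,"rx":0,"ry":0,"rz":0,"grip":65},{"tx":0,"ty":0,"tz":150,"rx":0,"ry":0,"rz":0,"grip":65},{"tx":10,"ty":-10,"tz":180,"rx":0,"ry":0,"rz":0,"grip":65}]' 45
python3 -m inch '[{"tx":20,"ty":-30,"tz":10,"rx":0,"ry":0,"rz":0,"grip":65},{"tx":45,"ty":-65,"tz":10,"rx":0,"ry":0,"rz":0,"grip":65},{"tx":70,"ty":-100,"tz":10,"rx":0,"ry":0,"rz":0,"grip":65},{"tx":85,"ty":-135,"tz":10,"rx":0,"ry":0,"rz":0,"grip":65},{"tx":95,"ty":-160,"tz":10,"rx":0,"ry":0,"rz":0,"grip":65},{"tx":95,"ty":-165,"tz":10,"rx":0,"ry":0,"rz":0,"grip":65},{"tx":95,"ty":-165,"tz":10,"rx":0,"ry":0,"rz":0,"grip":65},{"tx":95,"ty":-165,"tz":10,"rx":0,"ry":0,"rz":0,"grip":65}]' 45
python3 - <<'E'
from h import *
c=cam("wrist");d=cam("side");e=cam("scene")
cv2.imwrite("pics/w21.png",np.hstack([cv2.resize(c[0],(400,300)),cv2.resize(d[0],(400,300))]))
cv2.imwrite("pics/w21w.png",c[0]);cv2.imwrite("pics/w21e.png",e[0])
for n,x in(("w",c),("side",d),("scene",e)):
    h,s,v=cv2.split(cv2.cvtColor(x[0],cv2.COLOR_BGR2HSV))
    for nm,m,z in(("blue",(h>105)&(h<135)&(s>110)&(v<150),.120),("red",((h<6)|(h>174))&(s>160)&(v>50),.095)):
        k,l,st,ce=cv2.connectedComponentsWithStats(m.astype(np.uint8))
        for i in range(1,k):
            p=onplane(x,ce[i],z+(.007 if n=="w" else 0))[0]
            if st[i,4]>60 and .38<p[0]<.65 and -.1<p[1]<.32: print(n,nm,ce[i].round(0),p.round(4))
print(get_state()["position"])
E
```

```text
clock: 29.45
position: [0.433, 0.2719, 0.0826]
tcp_rot: [2.221, 2.221, -0.0]
force: [0.8, 0.0, -1.6]
width: 0.379
clock: 30.45
position: [0.4422, 0.2633, 0.266]
tcp_rot: [-2.218, -2.224, -0.004]
force: [1.4, -0.5, -0.3]
width: 0.653
clock: 31.25
position: [0.5374, 0.0983, 0.273]
tcp_rot: [-2.22, -2.223, -0.001]
force: [-1.3, -0.4, 0.1]
width: 0.651
w blue [320. 164.] [0.5814 0.1346 0.127 ]
w blue [185. 251.] [0.4322 0.0367 0.127 ]
w red [174.  22.] [0.4346 0.2713 0.102 ]
w red [327. 257.] [0.597  0.0176 0.102 ]
side blue [238. 229.] [0.5819 0.1344 0.12  ]
side blue [333. 230.] [0.4276 0.0341 0.12  ]
side red [268. 208.] [0.6041 0.0115 0.095 ]
side red [253. 311.] [0.432  0.2726 0.095 ]
scene blue [320. 214.] [0.428  0.0347 0.12  ]
scene blue [234. 216.] [0.5805 0.1346 0.12  ]
scene red [256. 191.] [0.6026 0.0124 0.095 ]
scene red [259. 294.] [0.4312 0.2731 0.095 ]
[0.53755776 0.0984311  0.27279748]
```

View pics/w21.png

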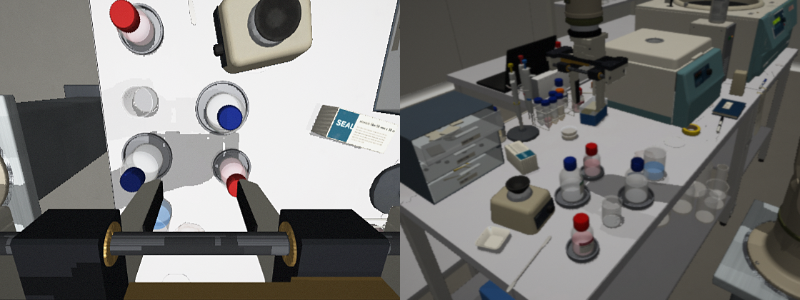

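View pics/w21e.png

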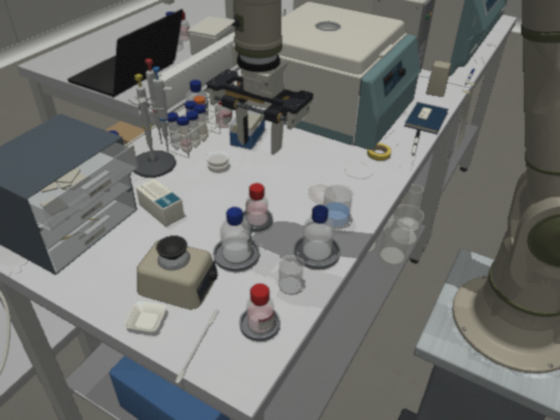

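All four bottles stand centred in their cups. The cap axes are within about 3 mm of the cup centres in the scene and side views, and the beakers are at the same pixels as at the start, (337,205) and (290,275).

```bash
python3 -c "
from station import *
print(job_done())"
```

```text
the job is handed in; nothing more can be done
None
```

I put all four bottles in their own cups, the two large in the wide cups and the two small in the narrow ones. I lowered each one until the wrist force showed contact, then released it. The job was handed in at about 31 s, and no verdict was reported.

**Last checks:**
- **Bottles:** In the scene and side cameras, all four cap axes were within about 3 mm of the measured cup centres, and every bottle looked upright.
- **Beakers:** I compared the pictures by eye only, and both beakers were where they started.
- **Gripper:** It was open and well above everything when I handed in.

**What went wrong or disagreed:**
- **First grasp:** It closed on air. The images showed the fingertips about 25 mm higher than the TCP reading plus the stated overhang implies. I went 23 mm lower and used that height for every grasp.
- **Cup positions:** My first fixes were about 8 mm off because I had assumed rim height for the outlines. Redone at mid-height, the cameras agreed.
- **Wrist camera at the end:** It placed one small bottle's cap about 10 mm from its cup centre. A finger partly hid that cap, and the other two cameras put it within about 3 mm, so I trusted them.

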